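# Empty the beaker of used sample pots into the flap-topped discard bin

## Robot

A 6-joint arm with a two-finger parallel gripper is mounted at the origin on the work surface. World frame = base frame: x ahead of the robot, y to its left, z up, the work surface at z = 0. Lengths are in m, angles in rad, forces in N, time in s.
With the tool pointing down it reaches from about 0.425 to 1.125 m from the base axis. Payload 14.9 kg.
Tool frame: the origin (TCP) lies midway between the tips of the shut fingers; the grasp point (between the pads) lies 19 mm behind it (robot.grip_depth is the z of the grasp point in the tool frame, in m); z points along the fingers, y is the line along which they close (so a half turn about z gives the same grasp; the last joint's range is limited). The gripper opens to 91 mm and grips with 3 to 60 N. Pads are 32 mm wide; open, the fingers measure 118 mm over their backs; the gripper's body (76 mm by 178 mm) begins 60 mm behind the grasp point.
Start: joints at [-1.241, 0.379, 1.734, -0, 1.028, -0.033], TCP at [0.248, -0.654, 0.214] pointing down, gripper open.
Joint ranges: [-2.77, 2.77], [-0.74, 2.19], [0, 2.66], [-1.06, 4.2], [0.31, 2.87], [-3.08, 3.08]. Speed limits (rad/s): [1.89, 1.89, 2.39, 3.14, 3.14, 3.14].

## Interface

Orientations are given as a rotation vector (axis times angle).
In Python, from bench import robot, read_camera, close_job, find_in, outline_of, tip_of gives the robot as it stands.
- The arm moves only by the tool carry_out, never from a script. Its argument "rows" is a list of rows, each a list of 4 numbers: the shift along the tool's x, y, z in m, then the turn about the tool's z in degrees. A call has 1 to 20 rows; each row is the pose to reach, as a shift and turn from the pose commanded when the call began, along the tool's axes at that moment; what a row does not reach only later rows make up. A row lasts 1/12 s, in which the tool goes at most 41.7 mm and 7.16 degrees, less where a joint would pass 70% of its speed; a pose out of reach is approached as far as the arm can. A call with a gripper value outside its range is refused whole. "grip" is the finger opening in m, from 0 to 0.0912, set as the call begins (left out, the last holds). The fingers move at their own pace and stop on an object; "squeeze" is the grip in N (left out, the last holds). Time passes only in rows, so rows that repeat a pose let the fingers close. It gives the time, the measured TCP pose, the force, the opening and the grip force at its end, in the units of the state.
- robot.get_obs(): the state, without advancing time (a new reading comes with each control period).
- read_camera(name): name is "scene" or "top" or "wrist"; returns a dict with "img" (420x560x3 uint8, red, green, blue), "mtx" (3x3 intrinsics, pixels), "R" (3x3) and "t" (3): a world point X has camera coordinates R X + t. Camera axes: x right, y down, z forward; pixel columns grow to the right and rows downward; lengths in m; the calibration is good to about 2 mm. A picture is of the moment at which its call begins. There is no depth.
- close_job(): hands the job in; it is judged then, once.
Trained networks look in a picture, given as the dict that the camera call returned (one of the last four; its "shot" number tells which), for a name from the list of things; names that differ only in an ending like _2 or _b are one class to them, and where a whole thing is asked for, a point or a joint stands for the part that bears it (a point fixed in the world has none). Each returns a list of dicts, best first, with "conf" (0 to 1); they miss things now and then, are a little off and sometimes report something else, mostly with a low value. They report only what shows in the picture. A call takes as long as a camera call.
- find_in(name, picture): "centre" ([row, column] in pixels, amid what is visible of it).
- outline_of(name, picture): "region" (420x560 bool, what is visible of it) and "centre" ([row, column] in pixels, amid what is visible of it).
- tip_of(name, picture): "centre" ([row, column] in pixels: a listed point, or the origin of a listed thing).
The state is a dict: "time": time; "qpos": joint angles; "joint_velocities": joint speeds; "joint_efforts": joint torques, N m; "ee_pos": TCP position; "tcp_rot": TCP orientation; "ft_force": force on the tool from outside, world axes, zero at the start; "moment": the same for the moment, N m; "width": finger opening in m; "grip_force": force on a finger pad.
Only numpy, scipy, OpenCV 4.12 (cv2) and the standard library are available. Lean on these libraries where they do the work, as an engineer would, in place of code of your own. Each camera call takes 0.05 s, during which the arm holds its last target. There are 200 camera calls.

## Task

Pick up the beaker of used sample pots by its handle, push the discard bin's sprung flap well in with the beaker's lip, not the gripper, and tip all seven pots into the bin. Then draw the beaker out so that the flap shuts, and set it down gently, upright, inside the blue wash-up tray; leave everything else on the bench where it is.

Things in the scene. Friction and masses are not known exactly. Their poses are not given: they have to be found in the camera images.
- beaker_grip (a point): middle of the beaker's handle, an opaque blue upright bar 14 mm wide (sideways), 16 mm thick, 62 mm long, 23 mm clear of the wall. 48 mm above the beaker's underside, 70 mm from its axis on its -x side. The rim is 54 mm higher and overhangs the gap, so the fingers must lean in from the handle side (about 45 degrees). Axes as beaker_center
- beaker_center (a point): centre of the translucent beaker, on its axis, 51 mm above its underside. 102 mm high, outside radius 30 mm at the foot widening straight to 48 mm at the rim, wall 3 mm, 0.11 kg empty. z: up its axis; handle on its -x side, pouring lip on its +x side (48 mm along +x, 51 mm along +z from here). It stands on the bench with seven pots in it
- bin: discard bin, fixed: clear box, yellow lid; 180 mm deep (its x), 170 mm wide (its y). Origin: centre of the underside; x from its low front to its high back, z up. Front wall 120 mm high; from there (x = -90 mm) the lid climbs at 28 degrees to 174 mm at x = +10 mm, then is flat, but for a black grip 185 mm high at x = 40 to 70 mm. The flap fills the slope's middle
- flap_hinge (a point): middle of the flap's hinge line, which runs across the bin (along its y) just behind the low front edge: 79 mm in front of the bin's centre, 126 mm above the bench; axes as the bin's
- flap (a joint): angle of the grey sprung flap, 108 mm wide, 92 mm from hinge to free edge. 0: shut, flush in the lid, rising from the hinge at 28 degrees; grows as its free upper edge goes down into the bin (level at 0.49, at most 1.2 rad). Spring: 0.07 N m when shut, 0.12 at 1 rad (some 2 N at 55 mm from the hinge). Open, it is a chute: the pots slide off it once it is past about 0.75 rad; their weight alone does not open it
- tray: shallow blue wash-up tray fixed to the bench, 170 mm (its x) by 210 mm (its y), walls 4 mm thick and 14 mm high, floor 4 mm above the bench. Origin: centre of its underside; z up
- pot0_center (a point): centre of used sample pot 0: white snap-cap pot, 22 mm in diameter, 27 mm long along its z, green cap, 12 g, smooth (slides at friction about 0.2, so a wall under it must slope down by some 15 to 20 degrees)
- pot1_center (a point): centre of used sample pot 1: white snap-cap pot, 22 mm in diameter, 27 mm long along its z, red cap, 12 g, smooth (slides at friction about 0.2, so a wall under it must slope down by some 15 to 20 degrees)
- pot2_center (a point): centre of used sample pot 2: white snap-cap pot, 22 mm in diameter, 27 mm long along its z, yellow cap, 12 g, smooth (slides at friction about 0.2, so a wall under it must slope down by some 15 to 20 degrees)
- pot3_center (a point): centre of used sample pot 3: white snap-cap pot, 22 mm in diameter, 27 mm long along its z, green cap, 12 g, smooth (slides at friction about 0.2, so a wall under it must slope down by some 15 to 20 degrees)
- pot4_center (a point): centre of used sample pot 4: white snap-cap pot, 22 mm in diameter, 27 mm long along its z, red cap, 12 g, smooth (slides at friction about 0.2, so a wall under it must slope down by some 15 to 20 degrees)
- pot5_center (a point): centre of used sample pot 5: white snap-cap pot, 22 mm in diameter, 27 mm long along its z, yellow cap, 12 g, smooth (slides at friction about 0.2, so a wall under it must slope down by some 15 to 20 degrees)
- pot6_center (a point): centre of used sample pot 6: white snap-cap pot, 22 mm in diameter, 27 mm long along its z, green cap, 12 g, smooth (slides at friction about 0.2, so a wall under it must slope down by some 15 to 20 degrees)
- jar: bystander: glass jar of clean small tubes, 86 mm across, 140 mm high; origin at the centre of its underside
- rack: bystander: green tube rack, 85 by 125 mm (x, y), 45 mm high (tubes to 55); origin at the centre of its underside
- dish: bystander: clear Petri dish with green leaf pieces, 90 mm across, 15 mm high; origin at the centre of its underside
- jar_lid: bystander: black screw lid, 82 mm across, 18 mm high; origin at the centre of its underside
- bottle: bystander: brown reagent bottle with blue cap, 60 mm across, 125 mm high; origin at the centre of its underside
- pipette: bystander: grey micropipette lying down, about 260 mm long along its x, up to 36 mm high; origin on the bench below its middle

How it is judged:
By the outcome, as a careful person would: the job done as asked, in the order asked, and still so for the second after the job is handed in, with the robot touching nothing.
It also fails if it takes over 72 s, if anything falls off the work surface, if the arm or the gripper's body presses on something with over 40 N, if the wrist force passes 120 N, or if a joint passes its speed limit or range.

## Working session

There is one attempt and no reset: what is moved stays moved. The work goes in short steps, Python scripts to look and compute and a tool call to move; the robot and the scene stay as the last step left them, time stands still between calls to the robot, and variables do not carry over. Pictures are saved under pics/ and viewed, at most 10 in all, crops included, and the job is handed in when it is done.

Besides the shell and the picture viewer there is one more tool, called after "Call:" in YAML: its name, and indented under it one key for each argument. carry_out: Moves the arm, as the interface text tells. Its arguments: {"type":"object","properties":{"rows":{"type":"array","items":{"type":"array","items":{"type":"number"}}},"grip":{"type":"number"},"squeeze":{"type":"number"}},"required":["rows"]}

```bash
ls; mkdir -p pics; cat > h.py <<'E'
import numpy as np, cv2
from bench import *
from scipy.spatial.transform import Rotation as Ro
def save(p,n): cv2.imwrite('pics/'+n,p['img'][:,:,::-1])
def ray(p,rc):
    d=np.linalg.inv(p['mtx'])@[rc[1],rc[0],1.]; R=p['R']; return -R.T@p['t'], R.T@d
def onz(p,rc,z):
    o,d=ray(p,rc); return o+d*(z-o[2])/d[2]
def tri(obs):
    A=np.zeros((3,3));b=np.zeros(3)
    for p,rc in obs:
        o,d=ray(p,rc);d=d/np.linalg.norm(d);M=np.eye(3)-np.outer(d,d);A+=M;b+=M@o
    return np.linalg.solve(A,b)
def proj(p,X):
    c=p['R']@np.array(X)+p['t'];u=p['mtx']@c;return u[1]/u[2],u[0]/u[2]
E
python3 - <<'E'
from h import *
np.set_printoptions(precision=4,suppress=True)
o=robot.get_obs();print({k:np.round(v,4) for k,v in o.items()})
print([a for a in dir(robot) if a[0]!='_'])
print(Ro.from_rotvec(o['tcp_rot']).as_matrix())
S=read_camera('scene');T=read_camera('top')
for p,n in((S,'s'),(T,'t')):
    save(p,n+'0.png'); print(n,'cam at',-p['R'].T@p['t'],p['R'][2])
for nm in ['beaker_grip','beaker_center','bin','flap_hinge','tray','jar','rack','dish','jar_lid','bottle','pipette']:
    r=[]
    for p in(S,T):
        q=tip_of(nm,p); r.append(q[0] if q else None)
    s=[(np.round(x['centre']),round(x['conf'],2)) if x else None for x in r]
    X=tri([(S,r[0]['centre']),(T,r[1]['centre'])]) if all(r) else None
    print(nm,s,X)
E
```

```text
pics
{'time': np.float64(0.0), 'qpos': array([-1.2413,  0.3794,  1.7348, -0.    ,  1.0285, -0.0333]), 'joint_velocities': array([ 0.0001,  0.0008, -0.0016,  0.0017,  0.0017,  0.0006]), 'joint_efforts': array([ -0.0028, -76.3723, -43.4372,   0.0651,   0.0423,  -0.0001]), 'ee_pos': array([ 0.2483, -0.6541,  0.2133]), 'tcp_rot': array([-3.089 , -0.5665,  0.0003]), 'ft_force': array([-0.1145,  0.4665,  0.1994]), 'moment': array([-0.0029,  0.0041, -0.0036]), 'grip_force': np.float64(0.0), 'width': np.float64(0.0909)}
['PlanningError', 'get_obs', 'grip_depth']
[[ 0.9349  0.3549 -0.0004]
 [ 0.3549 -0.9349  0.001 ]
 [ 0.     -0.0011 -1.    ]]
s cam at [1.018  0.1948 0.7325] [-0.553  -0.2694 -0.7884]
t cam at [0.4586 0.0084 0.9419] [ 0.124  -0.0255 -0.992 ]
beaker_grip [(array([198., 243.]), 0.69), (array([222., 324.]), 0.84)] [ 0.5357 -0.1139  0.05  ]
beaker_center [(array([214., 268.]), 0.93), (array([216., 293.]), 0.87)] [ 0.5487 -0.0441  0.0415]
bin [(array([282., 416.]), 0.72), (array([212., 148.]), 0.61)] [0.5509 0.2982 0.0053]
flap_hinge [(array([237., 396.]), 0.87), (array([203., 168.]), 0.94)] [0.5578 0.2222 0.1329]
tray [(array([161., 211.]), 0.57), (array([272., 390.]), 0.74)] [ 0.4223 -0.2801 -0.0039]
jar [(array([340., 308.]), 0.9), (array([132., 219.]), 0.78)] [ 0.7558  0.1419 -0.0046]
rack [(array([222., 137.]), 0.63), (array([170., 410.]), 0.87)] [ 0.6721 -0.3309 -0.0013]
dish [(array([196., 353.]), 0.76), (array([283., 227.]), 0.91)] [0.39   0.1056 0.0104]
jar_lid [(array([341., 308.]), 0.48), (array([270., 291.]), 0.71)] [ 0.3749 -0.0218 -1.1043]
bottle [(array([362., 382.]), 0.59), (array([136., 160.]), 0.74)] [0.7375 0.2803 0.0038]
pipette [(array([316., 198.]), 0.97), (array([114., 305.]), 0.92)] [ 0.8068 -0.0706  0.0035]
```

View pics/s0.png

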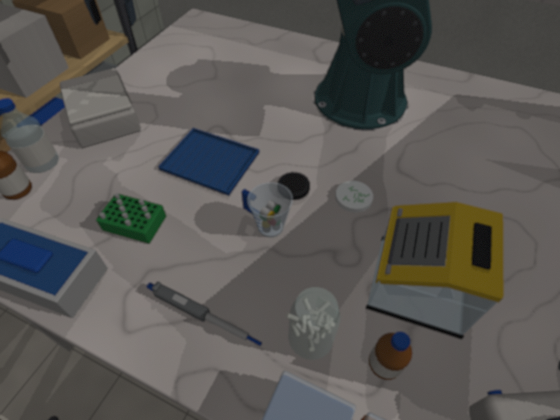

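View pics/t0.png

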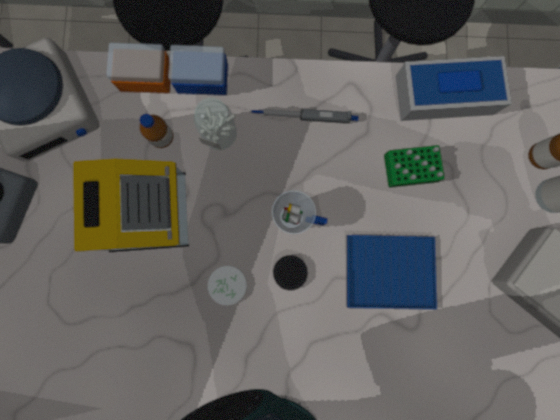

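Beaker stands at about the middle (scene px 214,268) with its handle towards -y. The bin's flap faces -y towards it, and the tray is at top px (272,390). The rows have no tilt command, so I'll test how the arm behaves at its reach limit, over free bench.

Call:
carry_out:
  rows:
    - [0,-0.04,0,0]
    - [0,-0.08,0,0]
    - [0,-0.12,0,0]
    - [0,-0.16,0,0]
    - [0,-0.2,0,0]
    - [0,-0.24,0,0]
    - [0,-0.28,0,0]
    - [0,-0.32,0,0]
    - [0,-0.36,0,0]
    - [0,-0.38,0,0]

```text
time: 2.03
ee_pos: [0.1124, -0.2955, 0.213]
tcp_rot: [-3.089, -0.567, 0.0]
ft_force: [-0.4, 0.9, 0.6]
width: 0.0911
grip_force: 0.0
```

```bash
python3 - <<'E'
from h import *
np.set_printoptions(precision=4,suppress=True)
o=robot.get_obs();print(o['time'],o['qpos'],o['ee_pos']);print(Ro.from_rotvec(o['tcp_rot']).as_matrix())
E
```

```text
2.0333 [-1.2812 -0.3157  2.4549 -0.      1.0038 -0.0733] [ 0.1124 -0.2955  0.213 ]
[[ 0.9349  0.355  -0.0004]
 [ 0.355  -0.9349  0.0013]
 [ 0.0001 -0.0014 -1.    ]]
```

Call:
carry_out:
  rows:
    - [0,-0.04,0,0]
    - [0,-0.08,0,0]
    - [0,-0.12,0,0]
    - [0,-0.16,0,0]
    - [0,-0.18,0,0]

```text
time: 2.45
ee_pos: [0.0623, -0.1646, 0.2117]
tcp_rot: [-3.059, -0.561, 0.008]
ft_force: [0.6, -0.1, 0.1]
width: 0.0913
grip_force: 0.0
```

```bash
python3 - <<'E'
from h import *
np.set_printoptions(precision=4,suppress=True)
o=robot.get_obs();print(o['time'],o['qpos'],o['ee_pos']);print(Ro.from_rotvec(o['tcp_rot']).as_matrix())
E
```

```text
2.45 [-1.3364 -0.7371  2.6572 -0.0036  1.2529 -0.1269] [ 0.0623 -0.1646  0.2117]
[[ 0.935   0.3545 -0.0106]
 [ 0.3546 -0.9345  0.0297]
 [ 0.0006 -0.0315 -0.9995]]
```

Call:
carry_out:
  rows:
    - [0,0.04,0,0]
    - [0,0.08,0,0]
    - [0,0.12,0,0]
    - [0,0.16,0,0]
    - [0,0.16,0,0]

```text
time: 2.87
ee_pos: [0.1209, -0.3183, 0.2073]
tcp_rot: [-3.066, -0.563, 0.007]
ft_force: [-0.7, -0.2, -0.1]
width: 0.0912
grip_force: 0.0
```

```bash
python3 - <<'E'
from h import *
np.set_printoptions(precision=4,suppress=True)
o=robot.get_obs();print(o['time'],o['qpos'],o['ee_pos']);print(Ro.from_rotvec(o['tcp_rot']).as_matrix())
E
```

```text
2.8667 [-1.2749 -0.2312  2.4087 -0.0021  0.9886 -0.0659] [ 0.1209 -0.3183  0.2073]
[[ 0.9349  0.3549 -0.0088]
 [ 0.355  -0.9346  0.0229]
 [-0.0001 -0.0245 -0.9997]]
```

Call:
carry_out:
  rows:
    - [0.03,0,-0.012,-7]
    - [0.06,0,-0.025,-14]
    - [0.09,0,-0.037,-21]
    - [0.12,0,-0.05,-28]
    - [0.15,0,-0.06,-35]
    - [0.18,-0.01,-0.075,-42]
    - [0.21,-0.01,-0.09,-49]
    - [0.24,-0.01,-0.1,-56]
    - [0.27,-0.01,-0.11,-63]
    - [0.3,-0.01,-0.125,-70]
    - [0.33,-0.01,-0.14,-77]
    - [0.36,-0.01,-0.15,-84]
    - [0.39,-0.01,-0.16,-91]
    - [0.42,-0.01,-0.175,-98]
    - [0.45,-0.01,-0.19,-105]
    - [0.48,-0.01,-0.2,-112]
    - [0.5,-0.015,-0.22,-119]
    - [0.52,-0.015,-0.25,-126]
    - [0.52,-0.015,-0.25,-133]
    - [0.52,-0.015,-0.25,-140]

```text
time: 4.53
ee_pos: [0.6041, -0.1221, 0.4594]
tcp_rot: [-0.511, -3.089, -0.035]
ft_force: [-0.0, -0.2, -0.1]
width: 0.0909
grip_force: 0.0
```

```bash
cat >> h.py <<'E'
np.set_printoptions(precision=4,suppress=True)
import json,os
def log():
    o=robot.get_obs();L=json.load(open('log.json')) if os.path.exists('log.json') else []
    L.append([list(map(float,o['qpos'])),list(map(float,o['ee_pos'])),list(map(float,o['tcp_rot']))]);json.dump(L,open('log.json','w'))
    print(round(float(o['time']),2),o['qpos'],o['ee_pos']);print(Ro.from_rotvec(o['tcp_rot']).as_matrix());return o
E
python3 -c "
from h import *
log()"
```

```text
4.53 [-0.2464  0.0544  1.6814  0.0215  1.4177 -1.4925] [ 0.6041 -0.1221  0.4594]
[[-0.9466  0.3224 -0.0063]
 [ 0.3221  0.9464  0.0235]
 [ 0.0136  0.0202 -0.9997]]
```

Call:
carry_out:
  rows:
    - [-0.04,0.005,-0.005,0]
    - [-0.08,0.01,-0.01,0]
    - [-0.12,0.015,-0.015,0]
    - [-0.16,0.02,-0.02,0]
    - [-0.2,0.025,-0.03,0]
    - [-0.24,0.03,-0.04,0]
    - [-0.28,0.035,-0.05,0]
    - [-0.32,0.04,-0.06,0]
    - [-0.36,0.045,-0.07,0]
    - [-0.4,0.05,-0.08,0]
    - [-0.44,0.055,-0.09,0]
    - [-0.48,0.06,-0.1,0]
    - [-0.52,0.065,-0.1,0]
    - [-0.56,0.07,-0.1,0]
    - [-0.6,0.075,-0.1,0]

```text
time: 5.78
ee_pos: [1.0388, -0.2178, 0.5014]
tcp_rot: [-0.524, -3.091, -0.036]
ft_force: [1.4, -0.8, -6.1]
width: 0.0908
grip_force: 0.0
```

```bash
python3 -c "
from h import *
log()"
```

```text
5.78 [-0.2343  1.1274  0.0106  0.0246  2.0116 -1.4588] [ 1.0388 -0.2178  0.5014]
[[-0.9441  0.3296 -0.0027]
 [ 0.3295  0.9439  0.0235]
 [ 0.0103  0.0213 -0.9997]]
```

Call:
carry_out:
  rows:
    - [-0.2,0.025,0,0]
    - [-0.3,0.04,0,0]
    - [-0.4,0.05,0,0]
    - [-0.6,0.07,0,0]
    - [-0.6,0.07,0,0]
    - [-0.6,0.07,0,0]

```text
time: 6.28
ee_pos: [1.072, -0.2256, 0.4477]
tcp_rot: [0.518, 3.058, 0.032]
ft_force: [-0.6, 0.6, 0.7]
width: 0.0909
grip_force: 0.0
```

```bash
python3 -c "
from h import *
log()"
```

```text
6.28 [-0.2344  1.1824  0.0015  0.0245  1.9189 -1.4605] [ 1.072  -0.2256  0.4477]
[[-0.9433  0.3291  0.0429]
 [ 0.3299  0.9439  0.0134]
 [-0.0361  0.0268 -0.999 ]]
```

```bash
cat > kin.py <<'E'
import numpy as np
from scipy.spatial.transform import Rotation as Ro
from scipy.optimize import least_squares
LO=np.array([-2.77,-.74,0,-1.06,.31,-3.08]);HI=np.array([2.77,2.19,2.66,4.2,2.87,3.08])
def fk(q,P):
    h,a1,d,L2,e,L3,f,LT,c=P[:9]
    R=Ro.from_euler('z',q[0]);p=np.array([0,0,h])+R.apply([a1,d,0])
    R=R*Ro.from_euler('y',q[1]);p=p+R.apply([0,0,L2])
    R=R*Ro.from_euler('y',q[2]);p=p+R.apply([e,0,L3])
    R=R*Ro.from_euler('z',q[3])*Ro.from_euler('y',q[4]);p=p+R.apply([f,0,0])
    R=R*Ro.from_euler('z',q[5]+c);p=p+R.apply([0,0,LT])
    return p,R
E
python3 - <<'E'
from kin import *;import json
D=[([-1.2413,.3794,1.7348,0,1.0285,-.0333],[.2483,-.6541,.2133],[-3.089,-.5665,.0003]),
([-1.2812,-.3157,2.4549,0,1.0038,-.0733],[.1124,-.2955,.213],[-3.089,-.567,0]),
([-1.3364,-.7371,2.6572,-.0036,1.2529,-.1269],[.0623,-.1646,.2117],[-3.059,-.561,.008]),
([-1.2749,-.2312,2.4087,-.0021,.9886,-.0659],[.1209,-.3183,.2073],[-3.066,-.563,.007])]+json.load(open('log.json'))
def res(P):
    r=[]
    for q,p,w in D:
        a,R=fk(q,P);r+=list((a-p)*10);r+=list((R.inv()*Ro.from_rotvec(w)).as_rotvec())
    return np.array(r+list(.002*(P-P0)))
best=None
for c in(0,1.57,-1.57,3.14):
    P0=np.array([.3,0,.0234,.45,0,.45,0,.25,c])
    s=least_squares(res,P0)
    if best is None or s.cost<best.cost:best=s
print(best.cost,best.x);r=best.fun[:-9].reshape(-1,6);print(r[:,:3]*100,r[:,3:])
np.save('P.npy',best.x)
E
```

```text
6.450718806898862e-07 [ 3.18129546e-01 -3.28218264e-04  2.33011403e-02  5.50845224e-01
  4.13342445e-02  6.03868848e-01 -3.43528741e-04  2.68873186e-01
  1.57070411e+00]
[[-0.00098228  0.01267742  0.01710434]
 [-0.03693315  0.00535538 -0.01170558]
 [ 0.01750938 -0.00870128  0.02865832]
 [ 0.00306757 -0.01167337 -0.04329819]
 [-0.00282147  0.00315917  0.02943068]
 [ 0.00106824  0.00716203 -0.01827536]
 [ 0.00885072  0.00463481 -0.00191494]] [[-1.36831134e-05 -3.06027479e-05  1.34173108e-04]
 [-4.33724835e-04  7.47258296e-05 -7.91050979e-05]
 [ 3.91392315e-04  6.09833104e-06 -1.87989258e-04]
 [ 1.64710142e-04  7.76786718e-05 -1.43730150e-04]
 [-1.92987987e-16  9.58434721e-17  9.22180634e-05]
 [-2.66063213e-16 -4.00287442e-16  9.22180634e-05]
 [-2.17707796e-16 -1.38777878e-17  9.22180634e-05]]
```

```bash
cat >> kin.py <<'E'
P=np.load('P.npy') if __import__('os').path.exists('P.npy') else None
def ik(p,R,q0,wr=.3):
    f=lambda q:(lambda a,B:np.r_[a-p,wr*(R.inv()*B).as_rotvec()])(*fk(q,P))
    s=least_squares(f,np.clip(q0,LO+1e-6,HI-1e-6),bounds=(LO,HI));return s.x,np.linalg.norm(s.fun)
def allik(p,R,n=60,seed=0):
    rng=np.random.default_rng(seed);out=[]
    for i in range(n):
        q,e=ik(p,R,rng.uniform(LO,HI))
        if e<1e-3 and not any(np.abs(q-o).max()<.02 for o in out):out.append(q)
    return out
def wrist(q):
    P2=P.copy();P2[7]=0;return fk(q,P2)[0]
def tool(yaw,down,turn):  # tool z at yaw, pitched down; turn 0: tool y horizontal to the left of z
    y,d=np.radians([yaw,down]);z=np.array([np.cos(d)*np.cos(y),np.cos(d)*np.sin(y),-np.sin(d)])
    yy=np.array([-np.sin(y),np.cos(y),0]);x=np.cross(yy,z)
    return Ro.from_matrix(np.c_[x,yy,z])*Ro.from_euler('z',turn,degrees=True)
E
python3 - <<'E'
from kin import *
np.set_printoptions(precision=3,suppress=True)
h=np.array([.536,-.114,.05])
for yaw in(-10,10,170,190):
  for dn in(10,25):
    for t in(0,180):
        R=tool(yaw,dn,t)
        for q in allik(h+.01*R.apply([0,0,1]),R,40): print(yaw,dn,t,q,'wrist',wrist(q))
E
```

```text
-10 10 0 [-0.32   0.83   2.432  2.999  1.516  1.553] wrist [ 0.285 -0.07   0.095]
-10 10 180 [-0.32   0.83   2.432  2.999  1.516 -1.588] wrist [ 0.285 -0.07   0.095]
-10 25 0 [-0.31   0.625  2.463  3.002  1.081  1.579] wrist [ 0.305 -0.073  0.159]
-10 25 180 [-0.31   0.625  2.463  3.002  1.081 -1.563] wrist [ 0.305 -0.073  0.159]
10 10 0 [-0.578  0.815  2.383  2.395  1.438  1.532] wrist [ 0.285 -0.158  0.095]
10 10 180 [-0.578  0.815  2.383  2.395  1.438 -1.61 ] wrist [ 0.285 -0.158  0.095]
10 25 0 [-0.537  0.625  2.416  2.395  1.06   1.646] wrist [ 0.305 -0.155  0.159]
10 25 180 [-0.537  0.625  2.416  2.395  1.06  -1.496] wrist [ 0.305 -0.155  0.159]
170 10 0 [-0.227  1.029  1.466 -0.058  2.042  1.535] wrist [ 0.787 -0.158  0.095]
170 10 180 [-0.227  1.029  1.466 -0.058  2.042 -1.606] wrist [ 0.787 -0.158  0.095]
170 25 0 [-0.229  0.911  1.551 -0.051  1.812  1.536] wrist [ 0.767 -0.155  0.159]
170 25 180 [-0.229  0.911  1.551 -0.051  1.812 -1.606] wrist [ 0.767 -0.155  0.159]
190 10 0 [-0.118  1.017  1.496 -0.317  1.998  1.384] wrist [ 0.787 -0.07   0.095]
190 10 180 [-0.118  1.017  1.496 -0.317  1.998 -1.758] wrist [ 0.787 -0.07   0.095]
190 25 0 [-0.125  0.899  1.579 -0.277  1.772  1.384] wrist [ 0.767 -0.073  0.159]
190 25 180 [-0.125  0.899  1.579 -0.277  1.772 -1.757] wrist [ 0.767 -0.073  0.159]
```

Call:
carry_out:
  rows:
    - [-0.3,0,0,0]
    - [-0.6,0,0,0]
    - [-0.6,0,0,0]
    - [-0.6,0,0,0]
    - [-0.6,0,0,0]
    - [-0.6,0,0,0]
    - [-0.6,0,0,0]
    - [-0.6,0,0,0]

```text
time: 6.95
ee_pos: [1.0946, -0.2602, 0.3799]
tcp_rot: [0.515, 3.031, 0.029]
ft_force: [-0.1, -0.3, 0.1]
width: 0.0913
grip_force: 0.0
```

Call:
carry_out:
  rows:
    - [-0.6,0,0,0]
    - [-0.6,0,0,0]

```text
time: 7.12
ee_pos: [1.1047, -0.2704, 0.3659]
tcp_rot: [0.51, 3.002, 0.025]
ft_force: [1.2, 0.1, -0.3]
width: 0.0912
grip_force: 0.0
```

Call:
carry_out:
  rows:
    - [-0.6,0,0,0]
    - [-0.6,0,0,0]

```text
time: 7.28
ee_pos: [1.1134, -0.28, 0.3533]
tcp_rot: [0.506, 2.976, 0.022]
ft_force: [0.0, -0.6, 0.5]
width: 0.0913
grip_force: 0.0
```

```bash
python3 -c "
from h import *
log()"
```

```text
7.28 [-0.2731  1.2696  0.002   0.0276  1.7492 -1.5004] [ 1.1134 -0.28    0.3533]
[[-0.9364  0.3284  0.1233]
 [ 0.3302  0.9439 -0.0063]
 [-0.1184  0.0348 -0.9924]]
```

Call:
carry_out:
  rows:
    - [-0.6,0,0,0]

```text
time: 7.37
ee_pos: [1.1196, -0.2852, 0.3487]
tcp_rot: [0.503, 2.954, 0.019]
ft_force: [-0.2, -1.1, 0.4]
width: 0.0912
grip_force: 0.0
```

Call:
carry_out:
  rows:
    - [-0.6,0,0,0]

```text
time: 7.45
ee_pos: [1.1262, -0.2904, 0.3459]
tcp_rot: [0.499, 2.929, 0.016]
ft_force: [-0.0, -0.4, 0.4]
width: 0.0914
grip_force: 0.0
```

Call:
carry_out:
  rows:
    - [-0.6,0,0,0]

```text
time: 7.53
ee_pos: [1.1324, -0.2955, 0.3441]
tcp_rot: [0.495, 2.905, 0.012]
ft_force: [0.4, 1.2, -0.9]
width: 0.0914
grip_force: 0.0
```

Call:
carry_out:
  rows:
    - [-0.6,0,0,0]

```text
time: 7.62
ee_pos: [1.1384, -0.3004, 0.3433]
tcp_rot: [0.492, 2.881, 0.009]
ft_force: [0.0, 0.4, 0.2]
width: 0.091
grip_force: 0.0
```

Call:
carry_out:
  rows:
    - [-0.6,0,0,0]

```text
time: 7.7
ee_pos: [1.1441, -0.3052, 0.3436]
tcp_rot: [0.488, 2.857, 0.006]
ft_force: [0.0, -0.3, -0.1]
width: 0.091
grip_force: 0.0
```

Call:
carry_out:
  rows:
    - [-0.6,0,0,0]

```text
time: 7.78
ee_pos: [1.1496, -0.3098, 0.3449]
tcp_rot: [0.484, 2.832, 0.002]
ft_force: [-0.0, 0.2, 0.2]
width: 0.0914
grip_force: 0.0
```

```bash
python3 -c "
from h import *
log()"
```

```text
7.78 [-0.2904  1.2837  0.0022  0.0335  1.5893 -1.5173] [ 1.1496 -0.3098  0.3449]
[[-0.9084  0.3262  0.2617]
 [ 0.3266  0.9442 -0.0433]
 [-0.2612  0.0462 -0.9642]]
```

Call:
carry_out:
  rows:
    - [-0.6,0.35,0,0]

```text
time: 7.87
ee_pos: [1.1585, -0.2986, 0.3475]
tcp_rot: [0.486, 2.809, -0.002]
ft_force: [-0.8, 0.1, 1.1]
width: 0.091
grip_force: 0.0
```

Call:
carry_out:
  rows:
    - [-0.6,0.35,0,0]

```text
time: 7.95
ee_pos: [1.1689, -0.2791, 0.3512]
tcp_rot: [0.48, 2.787, -0.003]
ft_force: [0.5, 0.9, -0.5]
width: 0.0912
grip_force: 0.0
```

Call:
carry_out:
  rows:
    - [-0.6,0.35,0,0]

```text
time: 8.03
ee_pos: [1.1784, -0.2615, 0.3555]
tcp_rot: [0.473, 2.765, -0.004]
ft_force: [0.5, 0.4, -0.1]
width: 0.091
grip_force: 0.0
```

Call:
carry_out:
  rows:
    - [-0.6,0.35,0,0]

```text
time: 8.12
ee_pos: [1.187, -0.2458, 0.3604]
tcp_rot: [0.468, 2.742, -0.005]
ft_force: [-0.5, -0.3, 0.5]
width: 0.0909
grip_force: 0.0
```

Call:
carry_out:
  rows:
    - [-0.6,0.35,0,0]

```text
time: 8.2
ee_pos: [1.1948, -0.2314, 0.3658]
tcp_rot: [0.465, 2.72, -0.005]
ft_force: [-0.2, -0.8, 0.8]
width: 0.0912
grip_force: 0.0
```

Call:
carry_out:
  rows:
    - [-0.6,0.35,0,0]

```text
time: 8.28
ee_pos: [1.2021, -0.2177, 0.3719]
tcp_rot: [0.461, 2.698, -0.006]
ft_force: [-0.2, 0.9, -0.9]
width: 0.0912
grip_force: 0.0
```

Call:
carry_out:
  rows:
    - [-0.6,0.35,0,0]

```text
time: 8.37
ee_pos: [1.2089, -0.2045, 0.3787]
tcp_rot: [0.458, 2.675, -0.006]
ft_force: [0.1, 0.2, -1.8]
width: 0.0908
grip_force: 0.0
```

Call:
carry_out:
  rows:
    - [-0.6,0.35,0,0]

```text
time: 8.45
ee_pos: [1.2152, -0.1916, 0.3861]
tcp_rot: [0.454, 2.653, -0.006]
ft_force: [0.5, -0.9, 0.5]
width: 0.0912
grip_force: 0.0
```

Call:
carry_out:
  rows:
    - [-0.6,0.35,0,0]

```text
time: 8.53
ee_pos: [1.2211, -0.1789, 0.3942]
tcp_rot: [0.45, 2.631, -0.005]
ft_force: [0.3, -0.2, 0.0]
width: 0.091
grip_force: 0.0
```

Call:
carry_out:
  rows:
    - [-0.6,0.35,0,0]

```text
time: 8.62
ee_pos: [1.2265, -0.1664, 0.4029]
tcp_rot: [0.446, 2.608, -0.004]
ft_force: [-0.5, 0.0, -0.4]
width: 0.0913
grip_force: 0.0
```

```bash
python3 -c "
from h import *
log()"
```

```text
8.62 [-0.1512  1.2522  0.002  -0.0115  1.3922 -1.3839] [ 1.2265 -0.1664  0.4029]
[[-0.8263  0.3132  0.4681]
 [ 0.3118  0.9465 -0.0828]
 [-0.469   0.0776 -0.8798]]
```

Call:
carry_out:
  rows:
    - [-0.6,0.13,0,0]

```text
time: 8.7
ee_pos: [1.2304, -0.1639, 0.4127]
tcp_rot: [0.439, 2.586, -0.001]
ft_force: [0.4, 0.8, -0.2]
width: 0.0912
grip_force: 0.0
```

Call:
carry_out:
  rows:
    - [-0.6,0.13,0,0]

```text
time: 8.78
ee_pos: [1.2332, -0.1668, 0.4236]
tcp_rot: [0.437, 2.562, -0.001]
ft_force: [-0.3, -0.7, 0.3]
width: 0.0912
grip_force: 0.0
```

Call:
carry_out:
  rows:
    - [-0.6,0.13,0,0]

```text
time: 8.87
ee_pos: [1.2359, -0.1685, 0.4351]
tcp_rot: [0.434, 2.539, -0.001]
ft_force: [-0.2, 0.1, 0.8]
width: 0.0912
grip_force: 0.0
```

Call:
carry_out:
  rows:
    - [-0.6,0.13,0,0]

```text
time: 8.95
ee_pos: [1.2383, -0.169, 0.4471]
tcp_rot: [0.43, 2.516, 0.0]
ft_force: [0.6, -0.7, -0.6]
width: 0.0916
grip_force: 0.0
```

Call:
carry_out:
  rows:
    - [-0.6,0.13,0,0]

```text
time: 9.03
ee_pos: [1.2405, -0.1687, 0.4597]
tcp_rot: [0.426, 2.493, 0.002]
ft_force: [-0.9, -0.5, 0.5]
width: 0.0909
grip_force: 0.0
```

Call:
carry_out:
  rows:
    - [-0.6,0.13,0,0]

```text
time: 9.12
ee_pos: [1.2424, -0.1681, 0.4727]
tcp_rot: [0.422, 2.471, 0.003]
ft_force: [-0.2, -0.1, -0.7]
width: 0.0912
grip_force: 0.0
```

Call:
carry_out:
  rows:
    - [-0.6,0.13,0,0]

```text
time: 9.2
ee_pos: [1.244, -0.1674, 0.4863]
tcp_rot: [0.417, 2.449, 0.004]
ft_force: [-0.2, 0.3, 0.8]
width: 0.0911
grip_force: 0.0
```

Call:
carry_out:
  rows:
    - [-0.6,0.13,0,0]

```text
time: 9.28
ee_pos: [1.2451, -0.1668, 0.5004]
tcp_rot: [0.413, 2.427, 0.005]
ft_force: [-0.6, 0.2, -1.1]
width: 0.0909
grip_force: 0.0
```

Call:
carry_out:
  rows:
    - [-0.6,0.13,0,0]

```text
time: 9.37
ee_pos: [1.2459, -0.1662, 0.515]
tcp_rot: [0.409, 2.405, 0.006]
ft_force: [1.1, -0.5, 0.3]
width: 0.0909
grip_force: 0.0
```

Call:
carry_out:
  rows:
    - [-0.6,0.13,0,0]

```text
time: 9.45
ee_pos: [1.2463, -0.1656, 0.53]
tcp_rot: [0.405, 2.383, 0.007]
ft_force: [-0.2, -0.2, -0.5]
width: 0.0911
grip_force: 0.0
```

Call:
carry_out:
  rows:
    - [-0.6,0.13,0,0]

```text
time: 9.53
ee_pos: [1.2463, -0.165, 0.5454]
tcp_rot: [0.401, 2.362, 0.008]
ft_force: [-0.2, 0.2, -0.4]
width: 0.0912
grip_force: 0.0
```

Call:
carry_out:
  rows:
    - [-0.6,0.13,0,0]

```text
time: 9.62
ee_pos: [1.246, -0.1644, 0.5611]
tcp_rot: [0.397, 2.34, 0.01]
ft_force: [0.5, 0.5, 0.0]
width: 0.0913
grip_force: 0.0
```

Call:
carry_out:
  rows:
    - [-0.6,0.13,0,0]

```text
time: 9.7
ee_pos: [1.2452, -0.1638, 0.5773]
tcp_rot: [0.393, 2.319, 0.011]
ft_force: [0.3, -0.3, -0.2]
width: 0.0911
grip_force: 0.0
```

Call:
carry_out:
  rows:
    - [-0.6,0.13,0,0]

```text
time: 9.78
ee_pos: [1.244, -0.1631, 0.5937]
tcp_rot: [0.389, 2.298, 0.012]
ft_force: [-0.3, -0.0, -0.2]
width: 0.0914
grip_force: 0.0
```

Call:
carry_out:
  rows:
    - [-0.6,0.13,0,0]

```text
time: 9.87
ee_pos: [1.2425, -0.1623, 0.6104]
tcp_rot: [0.385, 2.277, 0.013]
ft_force: [0.7, 0.1, -0.6]
width: 0.0912
grip_force: 0.0
```

Call:
carry_out:
  rows:
    - [-0.6,0.13,0,0]

```text
time: 9.95
ee_pos: [1.2405, -0.1616, 0.6275]
tcp_rot: [0.381, 2.256, 0.014]
ft_force: [-0.4, 0.0, -0.3]
width: 0.091
grip_force: 0.0
```

```bash
python3 -c "
from h import *
log()"
```

```text
9.95 [-0.1469  1.0998  0.002  -0.006   1.1859 -1.3833] [ 1.2405 -0.1616  0.6275]
[[-0.6111  0.2677  0.7449]
 [ 0.2766  0.954  -0.1159]
 [-0.7416  0.1352 -0.657 ]]
```

Call:
carry_out:
  rows:
    - [-0.6,0.1,0,-5]

```text
time: 10.03
ee_pos: [1.238, -0.1622, 0.6448]
tcp_rot: [0.281, 2.249, -0.031]
ft_force: [0.2, 0.2, 0.3]
width: 0.0912
grip_force: 0.0
```

Call:
carry_out:
  rows:
    - [-0.6,0.06,0,-5]

```text
time: 10.12
ee_pos: [1.235, -0.1628, 0.6624]
tcp_rot: [0.175, 2.24, -0.081]
ft_force: [0.1, -0.0, 0.5]
width: 0.0912
grip_force: 0.0
```

Call:
carry_out:
  rows:
    - [-0.6,0,0,0]

```text
time: 10.2
ee_pos: [1.2317, -0.1633, 0.6801]
tcp_rot: [0.173, 2.219, -0.082]
ft_force: [0.4, 0.3, -0.3]
width: 0.0912
grip_force: 0.0
```

Call:
carry_out:
  rows:
    - [-0.6,0,0,0]

```text
time: 10.28
ee_pos: [1.2279, -0.1637, 0.6981]
tcp_rot: [0.178, 2.198, -0.079]
ft_force: [-0.8, 0.2, -0.8]
width: 0.0911
grip_force: 0.0
```

Call:
carry_out:
  rows:
    - [-0.6,0,0,0]

```text
time: 10.37
ee_pos: [1.2237, -0.1642, 0.7162]
tcp_rot: [0.177, 2.178, -0.08]
ft_force: [-0.1, -0.8, 0.2]
width: 0.0911
grip_force: 0.0
```

Call:
carry_out:
  rows:
    - [-0.6,0,0,0]

```text
time: 10.45
ee_pos: [1.2192, -0.1644, 0.7344]
tcp_rot: [0.174, 2.158, -0.081]
ft_force: [-0.8, -0.2, 0.8]
width: 0.0913
grip_force: 0.0
```

Call:
carry_out:
  rows:
    - [-0.6,0,0,0]

```text
time: 10.53
ee_pos: [1.2142, -0.1646, 0.7528]
tcp_rot: [0.171, 2.137, -0.082]
ft_force: [0.2, 0.3, -1.0]
width: 0.0911
grip_force: 0.0
```

Call:
carry_out:
  rows:
    - [-0.6,0,0,0]

```text
time: 10.62
ee_pos: [1.2088, -0.1646, 0.7713]
tcp_rot: [0.169, 2.117, -0.083]
ft_force: [-0.8, -0.1, 0.2]
width: 0.0913
grip_force: 0.0
```

Call:
carry_out:
  rows:
    - [-0.6,0,0,0]

```text
time: 10.7
ee_pos: [1.203, -0.1646, 0.79]
tcp_rot: [0.167, 2.097, -0.084]
ft_force: [-0.8, -0.8, -0.5]
width: 0.0913
grip_force: 0.0
```

Call:
carry_out:
  rows:
    - [-0.6,0,0,0]

```text
time: 10.78
ee_pos: [1.1968, -0.1644, 0.8087]
tcp_rot: [0.165, 2.077, -0.085]
ft_force: [0.5, -0.5, 0.6]
width: 0.0911
grip_force: 0.0
```

Call:
carry_out:
  rows:
    - [-0.6,0,0,0]

```text
time: 10.87
ee_pos: [1.1903, -0.1642, 0.8274]
tcp_rot: [0.163, 2.058, -0.086]
ft_force: [1.3, -0.2, -0.9]
width: 0.0915
grip_force: 0.0
```

Call:
carry_out:
  rows:
    - [-0.6,0,0,0]

```text
time: 10.95
ee_pos: [1.1833, -0.1638, 0.8462]
tcp_rot: [0.161, 2.038, -0.087]
ft_force: [0.4, -0.2, -0.8]
width: 0.091
grip_force: 0.0
```

Call:
carry_out:
  rows:
    - [-0.6,0,0,0]

```text
time: 11.03
ee_pos: [1.1759, -0.1635, 0.865]
tcp_rot: [0.159, 2.018, -0.088]
ft_force: [-0.0, -0.5, 0.0]
width: 0.0907
grip_force: 0.0
```

Call:
carry_out:
  rows:
    - [-0.6,0,0,0]

```text
time: 11.12
ee_pos: [1.1681, -0.163, 0.8838]
tcp_rot: [0.158, 1.999, -0.089]
ft_force: [0.8, -0.4, 0.6]
width: 0.091
grip_force: 0.0
```

Call:
carry_out:
  rows:
    - [-0.6,0,0,0]

```text
time: 11.2
ee_pos: [1.1599, -0.1625, 0.9026]
tcp_rot: [0.156, 1.979, -0.09]
ft_force: [0.2, -0.0, 0.4]
width: 0.0911
grip_force: 0.0
```

Call:
carry_out:
  rows:
    - [-0.6,0,0,0]

```text
time: 11.28
ee_pos: [1.1513, -0.1619, 0.9214]
tcp_rot: [0.154, 1.96, -0.09]
ft_force: [0.3, 1.5, 0.3]
width: 0.0912
grip_force: 0.0
```

Call:
carry_out:
  rows:
    - [-0.6,0,0,0]

```text
time: 11.37
ee_pos: [1.1423, -0.1611, 0.9402]
tcp_rot: [0.153, 1.941, -0.091]
ft_force: [0.1, 0.4, 0.0]
width: 0.0912
grip_force: 0.0
```

Call:
carry_out:
  rows:
    - [-0.6,0,0,0]

```text
time: 11.45
ee_pos: [1.1329, -0.1604, 0.9589]
tcp_rot: [0.151, 1.922, -0.092]
ft_force: [0.2, 0.3, -0.1]
width: 0.0908
grip_force: 0.0
```

```bash
python3 -c "
from h import *
log()"
```

```text
11.45 [-0.1649  0.8451  0.002   0.0188  1.0795 -1.5762] [ 1.1329 -0.1604  0.9589]
[[-0.343   0.15    0.9273]
 [ 0.0606  0.9886 -0.1375]
 [-0.9374  0.0091 -0.3482]]
```

Call:
carry_out:
  rows:
    - [-0.6,0,0,0]

```text
time: 11.53
ee_pos: [1.1231, -0.1595, 0.9775]
tcp_rot: [0.149, 1.903, -0.093]
ft_force: [-0.1, -0.3, 0.1]
width: 0.0908
grip_force: 0.0
```

Call:
carry_out:
  rows:
    - [-0.6,0,0,0]

```text
time: 11.62
ee_pos: [1.113, -0.1586, 0.9962]
tcp_rot: [0.148, 1.883, -0.094]
ft_force: [-0.3, -0.1, -0.0]
width: 0.0914
grip_force: 0.0
```

Call:
carry_out:
  rows:
    - [-0.6,0,0,0]

```text
time: 11.7
ee_pos: [1.1025, -0.1576, 1.0146]
tcp_rot: [0.146, 1.864, -0.095]
ft_force: [0.1, 0.3, -0.4]
width: 0.091
grip_force: 0.0
```

Call:
carry_out:
  rows:
    - [-0.6,0,0,0]

```text
time: 11.78
ee_pos: [1.0916, -0.1565, 1.033]
tcp_rot: [0.145, 1.846, -0.095]
ft_force: [-0.1, 0.2, -0.1]
width: 0.091
grip_force: 0.0
```

Call:
carry_out:
  rows:
    - [-0.6,0,0,0]

```text
time: 11.87
ee_pos: [1.0802, -0.1554, 1.0513]
tcp_rot: [0.143, 1.827, -0.096]
ft_force: [-0.1, 0.2, -0.7]
width: 0.0911
grip_force: 0.0
```

Call:
carry_out:
  rows:
    - [-0.6,0,0,0]

```text
time: 11.95
ee_pos: [1.0686, -0.1542, 1.0695]
tcp_rot: [0.142, 1.808, -0.097]
ft_force: [0.2, -0.5, 0.8]
width: 0.0909
grip_force: 0.0
```

Call:
carry_out:
  rows:
    - [-0.6,0,0,0]

```text
time: 12.03
ee_pos: [1.0565, -0.1529, 1.0875]
tcp_rot: [0.14, 1.789, -0.098]
ft_force: [0.1, 0.9, 0.3]
width: 0.0912
grip_force: 0.0
```

```bash
cat > path.py <<'E'
from kin import *
np.set_printoptions(precision=3,suppress=True)
def run(q,p,R,wps,step=.03,quiet=False,rot=5):
    """follow waypoints (pos, turn about z deg cumulative) with local IK"""
    t=0;big=0
    for W,tt in wps:
        W=np.array(W,float);n=max(1,int(np.ceil(max(np.linalg.norm(W-p)/step,abs(tt-t)/rot))))
        for i in range(1,n+1):
            pp=p+(W-p)*i/n;RR=R*Ro.from_euler('z',t+(tt-t)*i/n,degrees=True)
            q2,e=ik(pp,RR,q);big=max(big,np.abs(q2-q).max());q=q2
            if e>1e-3 and not quiet:print('  err',round(e,4),pp,q)
        p,t=W,tt
        if not quiet:print(W,tt,q,'wr',wrist(q),'maxstep',round(big,2));big=0
    return q
E
python3 - <<'E'
from h import *
from path import *
o=log();R=Ro.from_rotvec(o['tcp_rot']);p=np.array(o['ee_pos']);q=np.array(o['qpos'])
for k in((.8,-.5,.6),(.6,-.6,.5),(.8,-.3,.6)):
    print('via',k);run(q,p,R,[(k,0),((.55,-.5,.35),0),((.5,-.3,.25),0),((.48,-.11,.2),0),((.536,-.114,.05),0)])
E
```

```text
12.03 [-0.172  0.734  0.002  0.028  1.058 -1.58 ] [ 1.057 -0.153  1.087]
[[-0.217  0.148  0.965]
 [ 0.042  0.989 -0.142]
 [-0.975  0.01  -0.221]]
via (0.8, -0.5, 0.6)
  err 0.0037 [ 0.823 -0.468  0.644] [-0.683  0.225  1.524  1.411  0.528 -3.08 ]
  err 0.0117 [ 0.812 -0.484  0.622] [-0.709  0.235  1.534  1.403  0.549 -3.08 ]
  err 0.0197 [ 0.8 -0.5  0.6] [-0.734  0.247  1.543  1.394  0.571 -3.08 ]
[ 0.8 -0.5  0.6] 0 [-0.734  0.247  1.543  1.394  0.571 -3.08 ] wr [ 0.546 -0.462  0.68 ] maxstep 0.33
  err 0.0283 [ 0.779 -0.5    0.579] [-0.752  0.23   1.584  1.386  0.583 -3.08 ]
  err 0.0369 [ 0.758 -0.5    0.558] [-0.77   0.213  1.625  1.377  0.594 -3.08 ]
  err 0.0456 [ 0.738 -0.5    0.537] [-0.788  0.198  1.664  1.369  0.606 -3.08 ]
  err 0.0542 [ 0.717 -0.5    0.517] [-0.807  0.183  1.702  1.359  0.617 -3.08 ]
  err 0.0629 [ 0.696 -0.5    0.496] [-0.826  0.17   1.739  1.349  0.629 -3.08 ]
  err 0.0717 [ 0.675 -0.5    0.475] [-0.846  0.158  1.774  1.339  0.639 -3.08 ]
  err 0.0805 [ 0.654 -0.5    0.454] [-0.867  0.147  1.809  1.328  0.65  -3.08 ]
  err 0.0895 [ 0.633 -0.5    0.433] [
[... 9121 characters left out ...]
1  -3.08 ]
[ 0.48 -0.11  0.2 ] 0 [-0.465 -0.465  2.628  1.411  0.31  -3.08 ] wr [ 0.216 -0.083  0.439] maxstep 0.05
  err 0.1697 [ 0.489 -0.111  0.175] [-0.458 -0.377  2.594  1.409  0.31  -3.08 ]
  err 0.1853 [ 0.499 -0.111  0.15 ] [-0.45  -0.284  2.555  1.407  0.31  -3.08 ]
  err 0.2001 [ 0.508 -0.112  0.125] [-0.442 -0.189  2.512  1.406  0.31  -3.08 ]
  err 0.2141 [ 0.517 -0.113  0.1  ] [-0.434 -0.093  2.467  1.405  0.31  -3.08 ]
  err 0.227 [ 0.527 -0.113  0.075] [-0.425  0.001  2.42   1.406  0.31  -3.08 ]
  err 0.239 [ 0.536 -0.114  0.05 ] [-0.417  0.092  2.372  1.406  0.31  -3.08 ]
[ 0.536 -0.114  0.05 ] 0 [-0.417  0.092  2.372  1.406  0.31  -3.08 ] wr [ 0.372 -0.14   0.37 ] maxstep 0.1
```

```bash
cat > geo.py <<'E'
from path import *
# scene estimates
H=np.array([.536,-.114,.048]); BX=np.array([.18,.98,0])/np.hypot(.18,.98)   # handle, beaker +x
HINGE=np.array([.557,.222,.126]); BINX=np.array([-.08,.997,0])
def lip_tool(R,tcp_off,BX=BX,pts=None):
    """beaker points relative to TCP in tool frame; R tool rot at grasp (beaker upright), TCP=handle+tcp_off*z"""
    BY=np.cross([0,0,1],BX);tcp=tcp_off*R.apply([0,0,1])
    f=lambda x,y,z:R.inv().apply(BX*x+BY*y+np.array([0,0,z])-tcp)   # beaker coords relative to handle mid
    return dict(lip=f(118,0,54) if 0 else f(.118,0,.054),rimc=f(.07,0,.054),foot=f(.07,0,-.048),heel=f(.04,0,-.048),toe=f(.10,0,-.048),h=f(0,0,0))
E
python3 - <<'E'
from h import *
from geo import *
o=robot.get_obs();R=Ro.from_rotvec(o['tcp_rot']);p=np.array(o['ee_pos']);q=np.array(o['qpos'])
off=.012
G=H+off*R.apply([0,0,1])
q=run(q,p,R,[((.85,-.4,.75),140),((.6,-.5,.45),260),((.42,-.3,.3),360),((.4,-.1,.1),360),(G,360),(G+[0,0,.25],360)])
L=lip_tool(R,off)
for a in(0,-40,-100,-110,-120,-130):
    Ra=R*Ro.from_euler('z',a,degrees=True)
    up=Ra.apply(L['rimc']-L['foot']);up/=np.linalg.norm(up);th=np.degrees(np.arccos(up[2]))
    yaw=np.degrees(np.arctan2(up[1],up[0]))
    print('turn',a,'tilt',th,'open yaw',yaw,'bin yaw',np.degrees(np.arctan2(BINX[1],BINX[0])),'lip rel',Ra.apply(L['lip']))
    lip=HINGE+BINX*.05+[0,0,-.02]
    tcp=lip-Ra.apply(L['lip']);print('   tcp',tcp,[s for s in allik(tcp,Ra,25)])
E
```

```text
[ 0.85 -0.4   0.75] 140 [-0.583  0.163  1.426  1.11   0.478 -0.281] wr [ 0.591 -0.362  0.809] maxstep 0.24
[ 0.6  -0.5   0.45] 260 [-0.975  0.149  1.976  1.789  0.828  0.853] wr [ 0.341 -0.462  0.509] maxstep 0.06
[ 0.42 -0.3   0.3 ] 360 [-1.096 -0.039  2.54   1.958  1.028  2.184] wr [ 0.161 -0.262  0.359] maxstep 0.07
  err 0.003 [ 0.412 -0.22   0.22 ] [-0.973  0.146  2.66   2.22   1.132  1.854]
  err 0.0134 [ 0.41 -0.2   0.2 ] [-0.94   0.244  2.66   2.27   1.193  1.771]
  err 0.0213 [ 0.408 -0.18   0.18 ] [-0.9    0.356  2.66   2.332  1.271  1.681]
  err 0.0262 [ 0.406 -0.16   0.16 ] [-0.846  0.478  2.66   2.405  1.367  1.591]
  err 0.0277 [ 0.404 -0.14   0.14 ] [-0.776  0.603  2.66   2.492  1.476  1.512]
  err 0.0258 [ 0.402 -0.12   0.12 ] [-0.685  0.72   2.66   2.592  1.586  1.459]
  err 0.0205 [ 0.4 -0.1  0.1] [-0.577  0.819  2.66   2.706  1.686  1.44 ]
[ 0.4 -0.1  0.1] 360 [-0.577  0.819  2.66   2.706  1.686  1.44 ] wr [ 0.149 -0.069  0.138] maxstep 0.12
[ 0.548 -0.116  0.045] 360 [-0.341  0.798  2.435  2.951  1.438  1.563] wr [ 0.288 -0.077  0.105] maxstep 0.09
[ 0.548 -0.116 
[... 574 characters left out ...]
-0.118]
   tcp [0.595 0.233 0.224] [array([ 0.626,  0.343,  2.312,  4.065,  1.022, -0.557])]
turn -110 tilt 106.0569116726122 open yaw 99.10491527765261 bin yaw 94.58762565178935 lip rel [-0.046  0.017 -0.122]
   tcp [0.599 0.255 0.228] [array([ 0.66 ,  0.353,  2.28 ,  4.112,  1.023, -0.763])]
turn -120 tilt 115.26907516406465 open yaw 102.5317406309318 bin yaw 94.58762565178935 lip rel [-0.049 -0.005 -0.121]
   tcp [0.602 0.277 0.227] [array([ 0.694,  0.373,  2.247,  4.154,  1.029, -0.962])]
turn -130 tilt 124.24245360704437 open yaw 106.9409599709107 bin yaw 94.58762565178935 lip rel [-0.052 -0.028 -0.117]
   tcp [0.605 0.299 0.223] [array([ 0.726,  0.4  ,  2.215,  4.189,  1.04 , -1.152])]
```

```bash
cat >> h.py <<'E'
def rows(wps,R=None,p=None):
    """wps: (world pos, turn deg, nrows) -> rows in tool axes from the present pose"""
    o=robot.get_obs()
    if R is None:R=Ro.from_rotvec(o['tcp_rot']);p=np.array(o['ee_pos'])
    out=[];a=np.zeros(4)
    for W,t,n in wps:
        b=np.r_[R.inv().apply(np.array(W)-p),t]
        for i in range(1,n+1):out.append([round(float(v),k) for v,k in zip(a+(b-a)*i/n,(3,3,3,0))])
        a=b
    print(len(out),json.dumps(out))
E
python3 - <<'E'
from h import *
o=robot.get_obs();R=Ro.from_rotvec(o['tcp_rot']);p=np.array(o['ee_pos'])
A=np.array([.85,-.4,.75]);B=np.array([.6,-.5,.45]);C=np.array([.46,-.35,.3])
rows([(A,140,20)]);R1=R*Ro.from_euler('z',140,degrees=True)
rows([(B,120,17)],R1,A);R2=R*Ro.from_euler('z',260,degrees=True)
rows([(C,100,14)],R2,B)
E
```

```text
20 [[0.018, -0.014, -0.004, 7.0], [0.036, -0.028, -0.009, 14.0], [0.055, -0.042, -0.013, 21.0], [0.073, -0.056, -0.018, 28.0], [0.091, -0.07, -0.022, 35.0], [0.109, -0.083, -0.027, 42.0], [0.127, -0.097, -0.031, 49.0], [0.145, -0.111, -0.036, 56.0], [0.164, -0.125, -0.04, 63.0], [0.182, -0.139, -0.045, 70.0], [0.2, -0.153, -0.049, 77.0], [0.218, -0.167, -0.054, 84.0], [0.236, -0.181, -0.058, 91.0], [0.255, -0.195, -0.063, 98.0], [0.273, -0.209, -0.067, 105.0], [0.291, -0.223, -0.072, 112.0], [0.309, -0.236, -0.076, 119.0], [0.327, -0.25, -0.081, 126.0], [0.345, -0.264, -0.085, 133.0], [0.364, -0.278, -0.09, 140.0]]
17 [[-0.021, -0.007, -0.009, 7.0], [-0.041, -0.013, -0.019, 14.0], [-0.062, -0.02, -0.028, 21.0], [-0.083, -0.027, -0.038, 28.0], [-0.103, -0.033, -0.047, 35.0], [-0.124, -0.04, -0.057, 42.0], [-0.145, -0.047, -0.066, 49.0], [-0.166, -0.054, -0.076, 56.0], [-0.186, -0.06, -0.085, 64.0], [-0.207, -0.067, -0.095, 71.0], [-0.228, -0.074, -0.104, 78.0], [-0.248, -0.08, -0.113, 85.0], [-0.269, -0.087, -0.123, 92.0], [-0.29, -0.094, -0.132, 99.0], [-0.31, -0.1, -0.142, 106.0], [-0.331, -0.107, -0.151, 113.0], [-0.352, -0.114, -0.161, 120.0]]
14 [[-0.011, 0.011, -0.009, 7.0], [-0.022, 0.023, -0.018, 14.0], [-0.033, 0.034, -0.026, 21.0], [-0.045, 0.045, -0.035, 29.0], [-0.056, 0.057, -0.044, 36.0], [-0.067, 0.068, -0.053, 43.0], [-0.078, 0.079, -0.062, 50.0], [-0.089, 0.09, -0.07, 57.0], [-0.1, 0.102, -0.079, 64.0], [-0.111, 0.113, -0.088, 71.0], [-0.123, 0.124, -0.097, 79.0], [-0.134, 0.136, -0.106, 86.0], [-0.145, 0.147, -0.115, 93.0], [-0.156, 0.158, -0.123, 100.0]]
```

Call:
carry_out:
  rows:
    - [0.018,-0.014,-0.004,7]
    - [0.036,-0.028,-0.009,14]
    - [0.055,-0.042,-0.013,21]
    - [0.073,-0.056,-0.018,28]
    - [0.091,-0.07,-0.022,35]
    - [0.109,-0.083,-0.027,42]
    - [0.127,-0.097,-0.031,49]
    - [0.145,-0.111,-0.036,56]
    - [0.164,-0.125,-0.04,63]
    - [0.182,-0.139,-0.045,70]
    - [0.2,-0.153,-0.049,77]
    - [0.218,-0.167,-0.054,84]
    - [0.236,-0.181,-0.058,91]
    - [0.255,-0.195,-0.063,98]
    - [0.273,-0.209,-0.067,105]
    - [0.291,-0.223,-0.072,112]
    - [0.309,-0.236,-0.076,119]
    - [0.327,-0.25,-0.081,126]
    - [0.345,-0.264,-0.085,133]
    - [0.364,-0.278,-0.09,140]

```text
time: 13.7
ee_pos: [0.8491, -0.4001, 0.7485]
tcp_rot: [1.94, 0.728, 1.447]
ft_force: [0.3, -0.6, -1.1]
width: 0.0913
grip_force: 0.0
```

```bash
python3 - <<'E'
from h import *
o=log();R=Ro.from_rotvec(o['tcp_rot']);p=np.array(o['ee_pos'])
B=np.array([.6,-.5,.45]);rows([(B,120,17)])
E
```

```text
13.7 [-0.5838  0.1616  1.4296  1.1128  0.4779 -0.4615] [ 0.8491 -0.4001  0.7485]
[[ 0.2535  0.0717  0.9647]
 [ 0.732  -0.6661 -0.1429]
 [ 0.6324  0.7424 -0.2214]]
17 [[-0.019, -0.01, -0.009, 7.0], [-0.038, -0.02, -0.019, 14.0], [-0.057, -0.031, -0.028, 21.0], [-0.076, -0.041, -0.038, 28.0], [-0.096, -0.051, -0.047, 35.0], [-0.115, -0.061, -0.056, 42.0], [-0.134, -0.071, -0.066, 49.0], [-0.153, -0.081, -0.075, 56.0], [-0.172, -0.092, -0.085, 64.0], [-0.191, -0.102, -0.094, 71.0], [-0.21, -0.112, -0.104, 78.0], [-0.229, -0.122, -0.113, 85.0], [-0.249, -0.132, -0.122, 92.0], [-0.268, -0.142, -0.132, 99.0], [-0.287, -0.153, -0.141, 106.0], [-0.306, -0.163, -0.151, 113.0], [-0.325, -0.173, -0.16, 120.0]]
```

Call:
carry_out:
  rows:
    - [-0.018,-0.01,-0.009,7]
    - [-0.036,-0.02,-0.018,14]
    - [-0.054,-0.029,-0.027,21]
    - [-0.072,-0.038,-0.036,28]
    - [-0.09,-0.048,-0.044,35]
    - [-0.108,-0.058,-0.053,42]
    - [-0.126,-0.067,-0.062,49]
    - [-0.144,-0.077,-0.071,56]
    - [-0.162,-0.086,-0.08,63]
    - [-0.18,-0.096,-0.089,70]
    - [-0.198,-0.106,-0.098,77]
    - [-0.216,-0.115,-0.107,84]
    - [-0.234,-0.125,-0.116,91]
    - [-0.252,-0.134,-0.124,98]
    - [-0.27,-0.144,-0.133,105]
    - [-0.288,-0.153,-0.142,112]
    - [-0.306,-0.163,-0.151,119]
    - [-0.325,-0.173,-0.16,126]
    - [-0.325,-0.173,-0.16,130]

```text
time: 15.28
ee_pos: [0.5981, -0.502, 0.4472]
tcp_rot: [-1.434, 1.411, -1.293]
ft_force: [-0.4, -0.1, 0.5]
width: 0.0911
grip_force: 0.0
```

```bash
python3 - <<'E'
from h import *
from path import *
o=log();R=Ro.from_rotvec(o['tcp_rot']);p=np.array(o['ee_pos']);q=np.array(o['qpos'])
M=R.as_matrix();dt=np.degrees(np.arctan2(-M[2,1],-M[2,0]));print('turn needed',dt, dt%360)
t=dt%360
run(q,p,R,[((.5,-.3,.33),t),((.5,-.11,.2),t),((.51,-.11,.055),t)])
rows([((.5,-.3,.33),t*.94,14),((.5,-.2,.26),t,4)])
E
```

```text
15.28 [-0.98   0.152  1.977  1.784  0.828  0.854] [ 0.598 -0.502  0.447]
[[-0.109 -0.244  0.964]
 [-0.981 -0.128 -0.144]
 [ 0.159 -0.961 -0.226]]
turn needed 99.38476894785038 99.38476894785038
[ 0.5  -0.3   0.33] 99.38476894785038 [-0.891 -0.03   2.442  2.099  0.868  2.203] wr [ 0.241 -0.261  0.391] maxstep 0.07
[ 0.5  -0.11  0.2 ] 99.38476894785038 [-0.381  0.235  2.635  2.884  1.08   1.641] wr [ 0.241 -0.071  0.261] maxstep 0.11
[ 0.51  -0.11   0.055] 99.38476894785038 [-0.366  0.787  2.503  2.928  1.488  1.539] wr [ 0.251 -0.071  0.116] maxstep 0.12
18 [[-0.015, 0.008, -0.007, 7.0], [-0.029, 0.016, -0.014, 13.0], [-0.044, 0.024, -0.021, 20.0], [-0.059, 0.032, -0.028, 27.0], [-0.074, 0.04, -0.035, 33.0], [-0.088, 0.047, -0.042, 40.0], [-0.103, 0.055, -0.049, 47.0], [-0.118, 0.063, -0.056, 53.0], [-0.133, 0.071, -0.062, 60.0], [-0.147, 0.079, -0.069, 67.0], [-0.162, 0.087, -0.076, 73.0], [-0.177, 0.095, -0.083, 80.0], [-0.191, 0.103, -0.09, 87.0], [-0.206, 0.111, -0.097, 93.0], [-0.233, 0.124, -0.097, 95.0], [-0.261, 0.138, -0.096, 96.0], [-0.288, 0.151, -0.096, 98.0], [-0.315, 0.165, -0.096, 99.0]]
```

Call:
carry_out:
  rows:
    - [-0.015,0.008,-0.007,7]
    - [-0.029,0.016,-0.014,14]
    - [-0.044,0.024,-0.021,21]
    - [-0.059,0.032,-0.028,27]
    - [-0.074,0.04,-0.035,33]
    - [-0.088,0.047,-0.042,40]
    - [-0.103,0.055,-0.049,47]
    - [-0.118,0.063,-0.056,53]
    - [-0.133,0.071,-0.062,60]
    - [-0.147,0.079,-0.069,67]
    - [-0.162,0.087,-0.076,73]
    - [-0.177,0.095,-0.083,80]
    - [-0.191,0.103,-0.09,87]
    - [-0.206,0.111,-0.097,93]
    - [-0.233,0.124,-0.097,99]
    - [-0.261,0.138,-0.096,99.4]
    - [-0.288,0.151,-0.096,99.4]
    - [-0.315,0.165,-0.096,99.4]
  grip: 0.03

```text
time: 16.78
ee_pos: [0.5011, -0.2014, 0.2612]
tcp_rot: [0.124, 1.791, -0.114]
ft_force: [0.8, 0.7, -0.1]
width: 0.03
grip_force: 0.0
```

```bash
python3 - <<'E'
from h import *
log()
P={n:read_camera(n) for n in('scene','top','wrist')}
img=np.hstack([P['scene']['img'][100:400,150:500],P['wrist']['img'][60:360,:450]])
cv2.imwrite('pics/c1.png',img[:,:,::-1])
for nm in('beaker_grip','beaker_center','flap_hinge','bin','tray'):
    obs=[]
    for n,p in P.items():
        if nm in('flap_hinge','bin','tray') and n=='wrist':continue
        r=tip_of(nm,p)
        if r and r[0]['conf']>.4: obs.append((p,r[0]['centre']));print(nm,n,np.round(r[0]['centre']),round(r[0]['conf'],2))
    if len(obs)>1:
        X=tri(obs);print('   ',X,[np.round(np.array(proj(p,X))-c,1) for p,c in obs])
E
```

```text
16.78 [-0.6723  0.0579  2.5737  2.4815  0.9204  1.8724] [ 0.5011 -0.2014  0.2612]
[[-0.2206  0.1453  0.9645]
 [ 0.0224  0.9893 -0.144 ]
 [-0.9751 -0.0102 -0.2215]]
beaker_grip scene [201. 247.] 0.64
beaker_grip top [220. 322.] 0.57
    [ 0.5378 -0.1069  0.0453] [array([-0.2, -1.1]), array([ 0.4, -1.1])]
beaker_center scene [216. 269.] 0.85
beaker_center top [172. 407.] 0.72
    [ 0.6187 -0.1262  0.1822] [array([-34.4, -55.5]), array([  2. , -66.3])]
flap_hinge scene [239. 395.] 0.68
flap_hinge top [204. 165.] 0.75
    [0.556  0.2259 0.125 ] [array([0. , 1.3]), array([-0.2,  1.2])]
bin scene [278. 416.] 0.92
bin top [213. 149.] 0.79
    [0.5475 0.2944 0.0121] [array([0. , 0.9]), array([-0.1,  0.7])]
tray scene [162. 208.] 0.9
tray top [272. 391.] 0.92
    [ 0.4239 -0.2858 -0.011 ] [array([0. , 0.2]), array([-0.1,  0.2])]
```

View pics/c1.png

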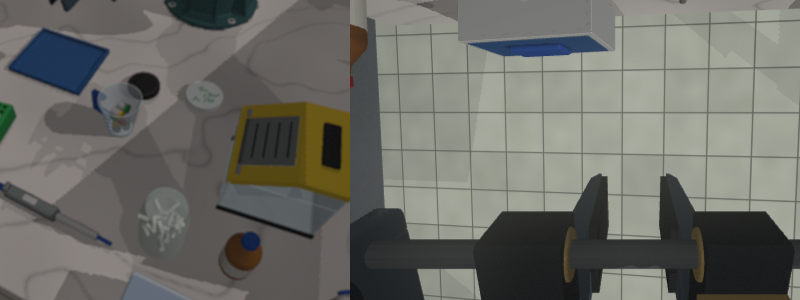

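```bash
python3 - <<'E'
from h import *
P={n:read_camera(n) for n in('scene','top')}
o=robot.get_obs();
cs={}
for n,p in P.items():
    print(n,'tcp px',proj(p,o['ee_pos']))
    g=np.array(proj(p,[.537,-.110,.048]));r,c=g.astype(int)
    hsv=cv2.cvtColor(p['img'],cv2.COLOR_RGB2HSV);m=(hsv[...,0]>100)&(hsv[...,0]<130)&(hsv[...,1]>110)
    k=np.zeros_like(m);k[r-20:r+20,c-20:c+20]=1;m&=k
    rr,cc=np.nonzero(m);print(n,'handle px',rr.mean(),cc.mean(),len(rr),rr.min(),rr.max(),cc.min(),cc.max());cs[n]=(rr.mean(),cc.mean())
    cv2.imwrite(f'pics/z_{n}.png',cv2.resize(p['img'][max(r-60,0):r+60,c-80:c+80],(400,300),interpolation=cv2.INTER_CUBIC)[:,:,::-1])
    rg=outline_of('beaker_center',p)
    if rg: R=rg[0]['region'];a,b=np.nonzero(R);print('beaker region',a.min(),a.max(),b.min(),b.max(),rg[0]['conf'])
print(tri([(P[n],cs[n]) for n in P]))
a=cv2.imread('pics/z_scene.png');b=cv2.imread('pics/z_top.png');cv2.imwrite('pics/z.png',np.hstack([a,b]))
E
```

```text
scene tcp px (np.float64(102.30220348620726), np.float64(205.69088202614265))
scene handle px 190.20361990950227 235.579185520362 221 179 211 225 250
beaker region 181 236 241 292 0.91
top tcp px (np.float64(232.55334783386743), np.float64(391.06278564479254))
top handle px 220.34146341463415 320.0365853658537 82 216 224 314 326
beaker region 190 234 271 327 0.9
[ 0.5414 -0.1133  0.0796]
```

View pics/z.png

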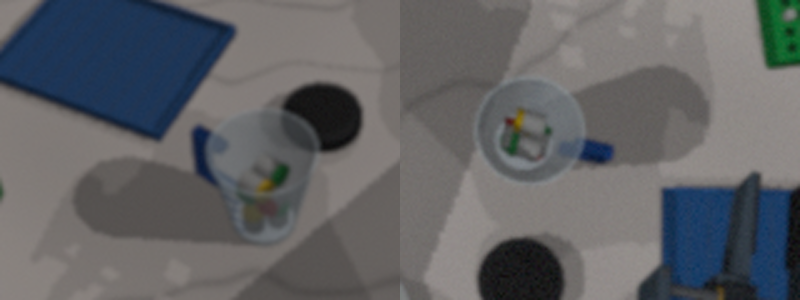

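```bash
python3 - <<'E'
from h import *
T=read_camera('top');S=read_camera('scene')
r,c=np.array(proj(T,[.537,-.110,.048])).astype(int)
f=lambda x,y:(r-60+y/2.5-.3,c-80+(x-400)/2.5-.3)
print('crop centre',r,c)
rim=onz(T,f(530,130),.102);print('rim c top',rim, 'edges',onz(T,f(475,130),.102),onz(T,f(585,130),.102),onz(T,f(530,76),.102),onz(T,f(530,184),.102))
print('foot c',onz(T,f(524,135),.003))
print('bar outer top end',onz(T,f(613,152),.079),'bar mid',onz(T,f(598,151),.079))
r,c=np.array(proj(S,[.537,-.110,.048])).astype(int)
g=lambda x,y:(r-60+y/2.5-.3,c-80+x/2.5-.3)
print('scene rim c',onz(S,g(264,145),.102),'foot',onz(S,g(264,228),.003),'bar top',onz(S,g(201,133),.079),'bar bottom',onz(S,g(215,182),.017))
E
```

```text
crop centre 220 322
rim c top [ 0.5505 -0.0404  0.102 ] edges [0.5492 0.0069 0.102 ] [ 0.5519 -0.0878  0.102 ] [ 0.5976 -0.0394  0.102 ] [ 0.5041 -0.0414  0.102 ]
foot c [ 0.5564 -0.0404  0.003 ]
bar outer top end [ 0.5356 -0.1155  0.079 ] bar mid [ 0.5361 -0.1022  0.079 ]
scene rim c [ 0.5463 -0.0407  0.102 ] foot [ 0.5615 -0.0345  0.003 ] bar top [ 0.5405 -0.1059  0.079 ] bar bottom [ 0.5427 -0.0942  0.017 ]
```

```bash
python3 - <<'E'
from h import *
from path import *
o=robot.get_obs();R=Ro.from_rotvec(o['tcp_rot']);z=R.apply([0,0,1]);p=np.array(o['ee_pos']);q=np.array(o['qpos'])
H=np.array([.537,-.109,.05]);A=H-.035*z
run(q,p,R,[(A+[0,0,.12],0),(A+[0,0,.02],0)])
rows([(A+[0,0,.12],0,5),(A+[0,0,.02],0,4)]);print(A)
E
```

```text
[ 0.503 -0.104  0.178] 0 [-0.356  0.332  2.621  2.919  1.162  1.605] wr [ 0.244 -0.066  0.238] maxstep 0.09
[ 0.503 -0.104  0.078] 0 [-0.356  0.717  2.539  2.936  1.458  1.538] wr [ 0.244 -0.066  0.138] maxstep 0.1
9 [[0.017, 0.02, 0.001, 0.0], [0.033, 0.039, 0.003, 0.0], [0.05, 0.059, 0.004, 0.0], [0.066, 0.078, 0.005, 0.0], [0.083, 0.098, 0.006, 0.0], [0.107, 0.098, 0.012, 0.0], [0.132, 0.098, 0.018, 0.0], [0.156, 0.098, 0.023, 0.0], [0.18, 0.099, 0.029, 0.0]]
[ 0.503 -0.104  0.058]
```

Call:
carry_out:
  rows:
    - [0.017,0.02,0.001,0]
    - [0.033,0.039,0.003,0]
    - [0.05,0.059,0.004,0]
    - [0.066,0.078,0.005,0]
    - [0.083,0.098,0.006,0]
    - [0.107,0.098,0.012,0]
    - [0.132,0.098,0.018,0]
    - [0.156,0.098,0.023,0]
    - [0.18,0.098,0.029,0]
    - [0.18,0.098,0.029,0]

```text
time: 18.67
ee_pos: [0.5024, -0.1043, 0.0728]
tcp_rot: [0.125, 1.8, -0.109]
ft_force: [-0.2, 0.7, -0.6]
width: 0.0299
grip_force: 0.0
```

```bash
python3 - <<'E'
from h import *
o=log()
P={n:read_camera(n) for n in('scene','top','wrist')}
a=P['wrist']['img'][60:420,80:480];r,c=np.array(proj(P['top'],[.53,-.09,.05])).astype(int)
b=cv2.resize(P['top']['img'][r-45:r+45,c-50:c+50],(400,360),interpolation=cv2.INTER_CUBIC)
cv2.imwrite('pics/w2.png',np.hstack([a,b])[:,:,::-1]);print(r,c)
for n,p in P.items():
    q=tip_of('beaker_grip',p);print(n,[(np.round(x['centre'],1),round(x['conf'],2)) for x in q[:1]])
    print('  est px',proj(p,[.537,-.109,.05]),'tcp',proj(p,o['ee_pos']))
E
```

```text
18.67 [-0.3578  0.7295  2.5359  2.9343  1.46    1.5375] [ 0.5024 -0.1043  0.0728]
[[-0.2285  0.1439  0.9628]
 [ 0.0263  0.9896 -0.1417]
 [-0.9732 -0.007  -0.2299]]
223 313
scene [(array([197.5, 245.4]), 0.61)]
  est px (np.float64(198.6759695104319), np.float64(245.4019965487247)) tcp (np.float64(182.44795731245867), np.float64(253.71920814447313))
top [(array([221.7, 323.4]), 0.59)]
  est px (np.float64(220.87157004164595), np.float64(322.2247724077021)) tcp (np.float64(235.51040123305876), np.float64(321.291531921849))
wrist [(array([206.4, 285.8]), 0.96)]
  est px (np.float64(209.63603016490717), np.float64(285.06669622673667)) tcp (np.float64(253.05543097727244), np.float64(284.4408759114701))
```

View pics/w2.png

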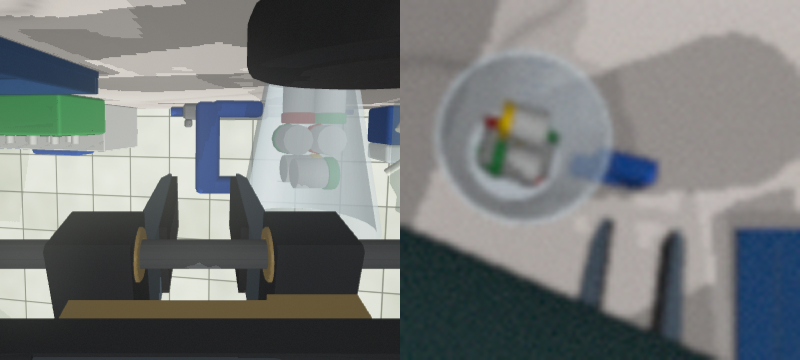

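The wrist view (upside down) shows the handle bar centred between the fingers, bar at crop column 208 against finger middle 205. I'll advance and close.

Call:
carry_out:
  rows:
    - [0.007,0,0,0]
    - [0.014,0,0,0]
    - [0.014,0,0.01,0]
    - [0.014,0,0.02,0]
    - [0.014,0.0005,0.03,0]
    - [0.014,0.0005,0.04,0]
    - [0.014,0.0005,0.051,0]
    - [0.014,0.0005,0.051,0]
    - [0.014,0.0005,0.051,0]
  grip: 0.026

```text
time: 19.72
ee_pos: [0.5504, -0.1111, 0.0532]
tcp_rot: [0.123, 1.792, -0.111]
ft_force: [-0.2, -0.6, 0.7]
width: 0.0259
grip_force: 0.0
```

```bash
python3 - <<'E'
from h import *
o=log();print(o['ft_force'],o['width'],o['grip_force'])
P=read_camera('wrist');T=read_camera('top')
r,c=np.array(proj(T,[.53,-.09,.05])).astype(int)
b=cv2.resize(T['img'][r-45:r+45,c-50:c+50],(400,360),interpolation=cv2.INTER_CUBIC)
cv2.imwrite('pics/w3.png',np.hstack([P['img'][60:420,80:480],b])[:,:,::-1])
E
```

```text
19.72 [-0.3234  0.7738  2.4415  2.9667  1.4196  1.5488] [ 0.5504 -0.1111  0.0532]
[[-0.2208  0.1436  0.9647]
 [ 0.0235  0.9896 -0.1419]
 [-0.975  -0.0086 -0.2219]]
[-0.2389 -0.6284  0.6682] 0.025885346879581144 9.671401907787591e-05
```

View pics/w3.png

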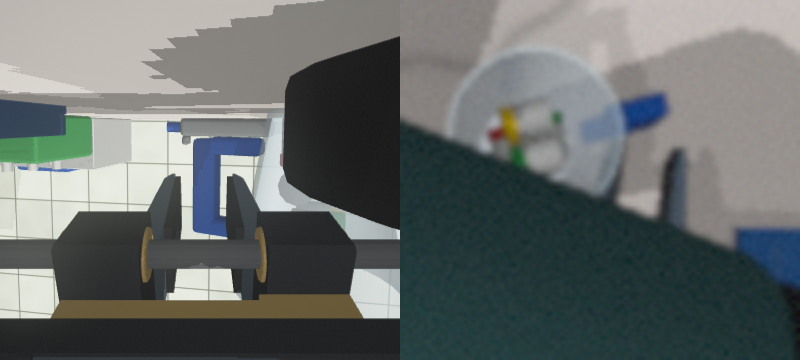

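```bash
python3 - <<'E'
from h import *
o=robot.get_obs();R=Ro.from_rotvec(o['tcp_rot']);p=np.array(o['ee_pos'])
S=read_camera('scene');W=read_camera('wrist');T=read_camera('top')
print(W['mtx']);C=-W['R'].T@W['t'];print('wrist cam in tool',R.inv().apply(C-p),'axes in tool',R.inv().as_matrix()@W['R'].T)
r,c=np.array(proj(S,[.54,-.08,.06])).astype(int)
a=cv2.resize(S['img'][r-45:r+45,c-60:c+60],(800,600),interpolation=cv2.INTER_CUBIC)
cv2.imwrite('pics/s4.png',a[:,:,::-1]);print(r,c)
X=tri([(p_,tip_of('beaker_grip',p_)[0]['centre']) for p_ in(S,T,W)]);print('grip',X)
for n in(S,T,W): 
    q=tip_of('beaker_center',n);print([(x['centre'],x['conf']) for x in q[:1]])
E
```

```text
[[321.6641   0.     283.4057]
 [  0.     321.6641 209.6595]
 [  0.       0.       1.    ]]
wrist cam in tool [ 0.0846 -0.0003 -0.1714] axes in tool [[-0.0003 -0.9547 -0.2974]
 [ 1.     -0.0002 -0.0004]
 [ 0.0003 -0.2974  0.9547]]
201 255Traceback (most recent call last):
  File "<stdin>", line 8, in <module>
IndexError: list index out of range
```

View pics/s4.png

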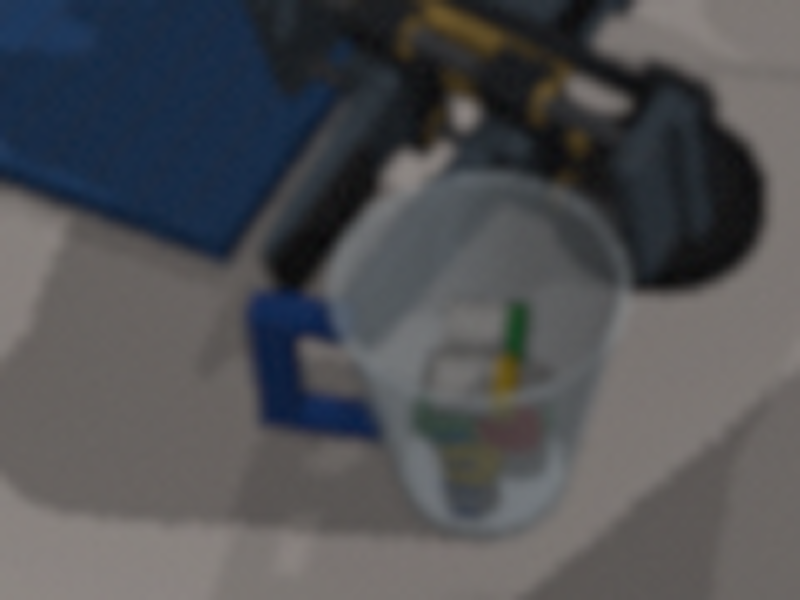

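The lid-side strut was struck because the fingers ran 5 mm high. The beaker turned about 28° but still stands with its pots in it. I'll back off and re-measure.

Call:
carry_out:
  rows:
    - [0,0,-0.012,0]
    - [0,0,-0.024,0]
    - [0,0,-0.036,0]
    - [0,0,-0.045,0]
    - [0,0,-0.045,0]
    - [0,0,-0.045,0]
    - [0,0,-0.045,0]

```text
time: 20.6
ee_pos: [0.5066, -0.105, 0.0631]
tcp_rot: [0.124, 1.792, -0.111]
ft_force: [0.2, -0.1, 0.1]
width: 0.026
grip_force: 0.0
```

```bash
python3 - <<'E'
from h import *
o=log()
P={n:read_camera(n) for n in('scene','top','wrist')}
obs=[]
for n,p in P.items():
    q=tip_of('beaker_grip',p)
    if q: print(n,np.round(q[0]['centre'],1),round(q[0]['conf'],2));obs.append((p,q[0]['centre']))
    q=tip_of('beaker_center',p)
    if q: print('  c',np.round(q[0]['centre'],1),round(q[0]['conf'],2),onz(p,q[0]['centre'],.051))
for i in range(len(obs)):
    for j in range(i):print(tri([obs[i],obs[j]]))
T=P['top'];r,c=np.array(proj(T,[.55,-.06,.08])).astype(int);print(r,c)
b=cv2.resize(T['img'][r-45:r+45,c-50:c+50],(400,360),interpolation=cv2.INTER_CUBIC)
cv2.imwrite('pics/w5.png',np.hstack([P['wrist']['img'][60:420,80:480],b])[:,:,::-1])
E
```

```text
20.6 [-0.3544  0.7669  2.5177  2.9385  1.4866  1.5326] [ 0.5066 -0.105   0.0631]
[[-0.2212  0.1443  0.9645]
 [ 0.0239  0.9895 -0.1426]
 [-0.9749 -0.0085 -0.2223]]
scene [208.5 235.3] 0.76
  c [214.7 267.6] 0.97 [ 0.5573 -0.0426  0.051 ]
  c [214.7 296.7] 0.87 [ 0.5494 -0.0503  0.051 ]
wrist [218.2 285.3] 0.89
[ 0.5706 -0.1153  0.0462]
213 301
```

View pics/w5.png

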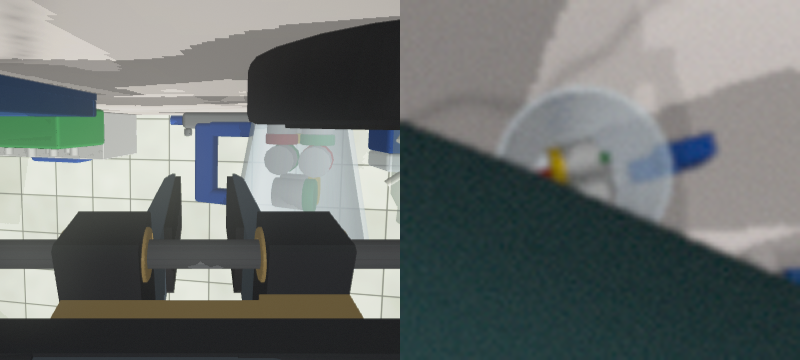

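Call:
carry_out:
  rows:
    - [0.002,-0.0075,0,0]
    - [0.002,-0.0075,0.01,0]
    - [0.002,-0.0075,0.02,0]
    - [0.002,-0.0075,0.03,0]
    - [0.002,-0.0075,0.04,0]
    - [0.002,-0.0075,0.048,0]
    - [0.002,-0.0075,0.055,0]
    - [0.002,-0.0075,0.061,0]
    - [0.002,-0.0075,0.066,0]
    - [0.002,-0.0075,0.066,0]
    - [0.002,-0.0075,0.066,0]

```text
time: 21.97
ee_pos: [0.5684, -0.1215, 0.0464]
tcp_rot: [0.124, 1.793, -0.111]
ft_force: [-0.8, 0.4, 0.8]
width: 0.0258
grip_force: 0.0
```

```bash
python3 - <<'E'
from h import *
o=log();print(o['ft_force'])
P={n:read_camera(n) for n in('scene','top','wrist')}
obs=[]
for n,p in P.items():
    for nm in('beaker_grip','beaker_center'):
        q=tip_of(nm,p)
        if q: print(n,nm,np.round(q[0]['centre'],1),round(q[0]['conf'],2),onz(p,q[0]['centre'],.048) if n!='wrist' else proj(p,[.5706,-.1153,.048]))
E
```

```text
21.97 [-0.3359  0.7854  2.4039  2.9539  1.3929  1.553 ] [ 0.5684 -0.1215  0.0464]
[[-0.2218  0.1439  0.9644]
 [ 0.0239  0.9895 -0.1422]
 [-0.9748 -0.0085 -0.2229]]
[-0.8345  0.3963  0.8269]
scene beaker_grip [212.4 232.3] 0.82 [ 0.5831 -0.1176  0.048 ]
scene beaker_center [214.  265.7] 0.8 [ 0.5553 -0.0483  0.048 ]
top beaker_grip [201.6 327.4] 0.7 [ 0.582  -0.1207  0.048 ]
top beaker_center [210.3 299.3] 0.59 [ 0.56   -0.0563  0.048 ]
wrist beaker_grip [255.3 300.1] 0.83 (np.float64(262.4956290757889), np.float64(295.0008257598389))
```

```bash
python3 - <<'E'
from h import *
o=robot.get_obs();R=Ro.from_rotvec(o['tcp_rot']);p=np.array(o['ee_pos'])
W=read_camera('wrist')
f=lambda x,y,z:tuple(np.round(np.array(proj(W,p+R.apply([x,y,z])))-[60,80]).astype(int))
for x in(.016,.011,0,-.016):print('x',x,'tip in/out',f(x,.013,0),f(x,.0265,0),' 30mm back',f(x,.013,-.03),f(x,.0265,-.03))
cv2.imwrite('pics/w6.png',cv2.resize(W['img'][150:350,180:400],(792,600-0),interpolation=cv2.INTER_CUBIC)[:,:,::-1][:600])
T=read_camera('top');q=outline_of('beaker_center',T)
E
```

```text
x 0.016 tip in/out (np.int64(175), np.int64(227)) (np.int64(175), np.int64(250))  30mm back (np.int64(198), np.int64(231)) (np.int64(198), np.int64(259))
x 0.011 tip in/out (np.int64(183), np.int64(227)) (np.int64(183), np.int64(250))  30mm back (np.int64(207), np.int64(231)) (np.int64(207), np.int64(258))
x 0 tip in/out (np.int64(200), np.int64(226)) (np.int64(200), np.int64(249))  30mm back (np.int64(227), np.int64(230)) (np.int64(227), np.int64(257))
x -0.016 tip in/out (np.int64(225), np.int64(226)) (np.int64(225), np.int64(248))  30mm back (np.int64(255), np.int64(229)) (np.int64(255), np.int64(256))
```

View pics/w6.png

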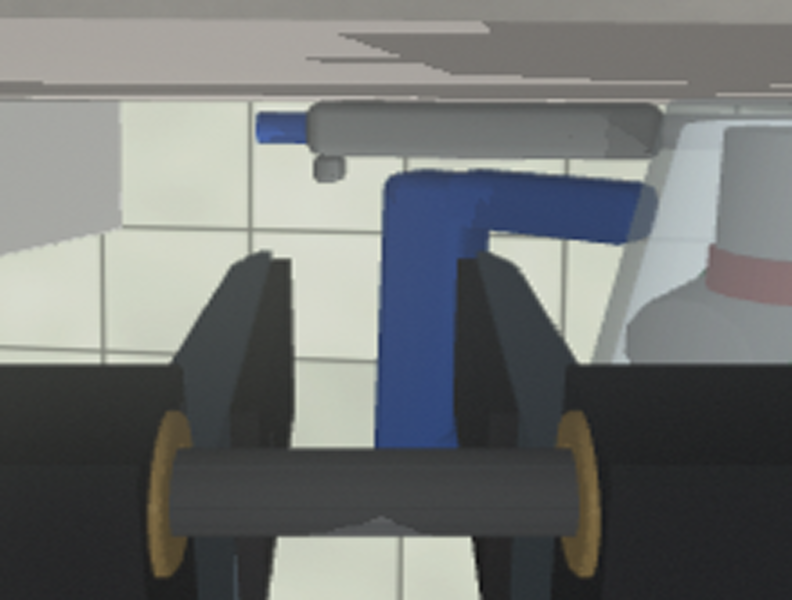

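Finger tips are thin (about 5 mm), and the inner tip is meeting the bar's face: bar inner edge at col 478, finger face at 455. Shifting about 7 mm towards the beaker should clear it.

Call:
carry_out:
  rows:
    - [0,0,-0.01,0]
    - [0,0.0035,-0.015,0]
    - [-0.002,0.007,-0.015,0]
    - [-0.003,0.007,-0.008,0]
    - [-0.003,0.007,0,0]
    - [-0.003,0.007,0.008,0]
    - [-0.003,0.007,0.015,0]
    - [-0.003,0.007,0.022,0]
    - [-0.003,0.007,0.022,0]
    - [-0.003,0.007,0.022,0]

```text
time: 23.4
ee_pos: [0.5916, -0.1178, 0.0444]
tcp_rot: [0.123, 1.792, -0.111]
ft_force: [-0.4, -0.4, 0.5]
width: 0.0263
grip_force: 0.2
```

```bash
cat >> h.py <<'E'
def blue(W):
    hsv=cv2.cvtColor(W['img'],cv2.COLOR_RGB2HSV);return (hsv[...,0]>105)&(hsv[...,0]<130)&(hsv[...,1]>130)&(hsv[...,2]>60)
E
python3 - <<'E'
from h import *
o=log();print(o['ft_force'])
P={n:read_camera(n) for n in('scene','top','wrist')}
for n,p in P.items():
    for nm in('beaker_grip','beaker_center'):
        q=tip_of(nm,p)
        if q: print(n,nm,np.round(q[0]['centre'],1),round(q[0]['conf'],2),onz(p,q[0]['centre'],.048) if n!='wrist' else proj(p,o['ee_pos']))
m=blue(P['wrist'])
for r in range(190,300,10):
    c=np.nonzero(m[r,200:380])[0]+200; print(r,(c.min(),c.max(),len(c)) if len(c) else None)
cv2.imwrite('pics/w7.png',cv2.resize(P['wrist']['img'][150:350,180:400],(792,600),interpolation=cv2.INTER_CUBIC)[:,:,::-1])
E
```

```text
23.4 [-0.3034  0.7854  2.3679  2.9849  1.3579  1.5601] [ 0.5916 -0.1178  0.0444]
[[-0.2215  0.1438  0.9645]
 [ 0.0237  0.9896 -0.1421]
 [-0.9749 -0.0086 -0.2226]]
[-0.3738 -0.3842  0.5151]
scene beaker_grip [222.1 230.3] 0.88 [ 0.6084 -0.1085  0.048 ]
scene beaker_center [220.4 266.3] 0.82 [ 0.5706 -0.0394  0.048 ]
top beaker_grip [185.2 321.8] 0.94 [ 0.6199 -0.1073  0.048 ]
top beaker_center [206.9 297.9] 0.58 [ 0.5678 -0.0529  0.048 ]
wrist beaker_grip [255.8 311.6] 0.63 (np.float64(260.28489712185893), np.float64(284.02834133743875))
190 None
200 None
210 None
220 None
230 (np.int64(308), np.int64(310), 3)
240 None
250 None
260 (np.int64(303), np.int64(303), 1)
270 (np.int64(300), np.int64(304), 5)
280 (np.int64(298), np.int64(305), 8)
290 (np.int64(299), np.int64(305), 7)
```

Call:
carry_out:
  rows:
    - [0,0,-0.02,0]
    - [0,0,-0.045,0]
    - [0,0,-0.07,0]
    - [-0.03,0,-0.08,0]
    - [-0.06,0,-0.08,0]
    - [-0.09,-0.01,-0.08,0]
    - [-0.11,-0.02,-0.08,0]

```text
time: 24.43
ee_pos: [0.5358, -0.1288, 0.1717]
tcp_rot: [0.122, 1.792, -0.111]
ft_force: [1.7, 0.0, 1.0]
width: 0.0258
grip_force: 0.0
```

```bash
cat > trick.py <<'E'
from path import *
def ypr(R):
    M=R.as_matrix();z=M[:,2];yaw=np.degrees(np.arctan2(z[1],z[0]));dn=np.degrees(np.arcsin(-z[2]))
    roll=np.degrees(np.arctan2(-M[2,1],-M[2,0]));return np.array([yaw,dn,roll])
def push(q,d,n,w=.62,turn=0,frame='world'):
    """n one-row calls pushing along d (unit, world or tool), emulating the controller"""
    for i in range(n):
        p,R=fk(q,P);D=np.array(d,float)/np.linalg.norm(d)
        if frame=='tool':D=R.apply(D)
        q,_=ik(p+.0417*D,R*Ro.from_euler('z',turn,degrees=True),q,w)
    return q
E
python3 - <<'E'
from h import *
from trick import *
o=log();R=Ro.from_rotvec(o['tcp_rot']);p=np.array(o['ee_pos']);q0=np.array(o['qpos'])
print(ypr(R))
T=read_camera('top');S=read_camera('scene')
for nm in('beaker_grip','beaker_center','jar_lid'):
    a=tip_of(nm,T);b=tip_of(nm,S);print(nm,a[0]['conf'],b[0]['conf'],tri([(T,a[0]['centre']),(S,b[0]['centre'])]))
for st in([.45,-.15,.25],[.45,-.35,.3],[.4,-.45,.3]):
    q=run(q0,p,R,[(st,0)],quiet=True)
    for d in([-1,0,0],[-1,.5,0],[0,1,0],[-1,1,0],[-1,-.5,0]):
        q2=push(q,d,20);pp,RR=fk(q2,P);print(st,d,'->',pp,ypr(RR),q2)
E
```

```text
24.43 [-0.397  0.377  2.551  2.872  1.141  1.619] [ 0.536 -0.129  0.172]
[[-0.221  0.143  0.965]
 [ 0.023  0.99  -0.142]
 [-0.975 -0.009 -0.222]]
[-8.352 12.827  0.536]
beaker_grip 0.81 0.66 [ 0.559 -0.124  0.049]
beaker_center 0.63 0.55 [ 0.549 -0.052  0.039]
jar_lid 0.6 0.78 [ 0.419 -0.04  -0.004]
[0.45, -0.15, 0.25] [-1, 0, 0] -> [-0.296 -0.258  0.247] [-3.168 14.123 -0.691] [-2.767  0.484  1.971  0.45   1.95   1.871]
[0.45, -0.15, 0.25] [-1, 0.5, 0] -> [-0.057 -0.119  0.246] [ 6.372 15.595 -3.234] [-2.77   0.15   2.471  0.258  1.803  1.759]
[0.45, -0.15, 0.25] [0, 1, 0] -> [0.581 0.571 0.197] [ 6.076  8.027 -2.275] [1.005 0.638 1.917 4.2   1.096 1.102]
[0.45, -0.15, 0.25] [-1, 1, 0] -> [0.353 0.262 0.182] [ 5.838 13.859 -3.053] [1.102 0.298 2.625 4.2   1.215 1.428]
[0.45, -0.15, 0.25] [-1, -0.5, 0] -> [-0.257 -0.558  0.249] [-6.002 13.672 -0.005] [-2.374  0.645  1.686  0.891  1.865  2.19 ]
[0.45, -0.35, 0.3] [-1, 0, 0] -> [-0.384 -0.35   0.3  ] [-8.352 12.827  0.536] [-2.723  0.548  1.74   0.634  2.065  2.037]
[0.45, -0.35, 0.3] [-1, 0.5, 0] -> [-0.226 -0.21   0.308] [ 1.107 13.9
[... 321 characters left out ...]
0] -> [-0.296 -0.723  0.3  ] [-8.352 12.827  0.536] [-2.279  0.78   1.338  1.062  1.905  2.432]
[0.4, -0.45, 0.3] [-1, 0, 0] -> [-0.434 -0.45   0.3  ] [-8.352 12.827  0.536] [-2.635  0.672  1.529  0.75   2.089  2.162]
[0.4, -0.45, 0.3] [-1, 0.5, 0] -> [-0.281 -0.244  0.3  ] [-1.712 13.561 -0.981] [-2.77   0.381  2.     0.439  2.034  1.894]
[0.4, -0.45, 0.3] [0, 1, 0] -> [0.521 0.287 0.296] [-2.123 12.13  -0.914] [0.795 0.126 2.383 4.2   0.978 1.032]
[0.4, -0.45, 0.3] [-1, 1, 0] -> [-0.109 -0.152  0.309] [ 3.685 14.046 -2.273] [-2.77   0.098  2.354  0.326  1.984  1.822]
[0.4, -0.45, 0.3] [-1, -0.5, 0] -> [-0.346 -0.823  0.3  ] [-8.352 12.827  0.536] [-2.251  0.96   1.012  1.127  1.95   2.583]
```

The handle swung back as I withdrew: it is now at (0.559, -0.124), only about 16° off the tool. Next I'll go to a standoff, settle and check with the wrist camera before inserting.

```bash
python3 - <<'E'
from h import *
o=robot.get_obs();print(o['ee_pos'])
A=np.array([.5256,-.1196,.056]);rows([(A+[-.01,0,.05],0,3),(A,0,3)])
E
```

```text
[ 0.5352 -0.1284  0.1682]
6 [[0.022, 0.002, -0.002, 0.0], [0.043, 0.004, -0.004, 0.0], [0.065, 0.006, -0.006, 0.0], [0.081, 0.007, 0.001, 0.0], [0.096, 0.008, 0.008, 0.0], [0.112, 0.008, 0.015, 0.0]]
```

Call:
carry_out:
  rows:
    - [0.022,0.002,-0.002,0]
    - [0.043,0.004,-0.004,0]
    - [0.065,0.006,-0.006,0]
    - [0.081,0.007,0.001,0]
    - [0.096,0.008,0.008,0]
    - [0.112,0.008,0.015,0]
    - [0.112,0.008,0.015,0]
    - [0.112,0.008,0.015,0]
    - [0.112,0.008,0.015,0]
  grip: 0.025

```text
time: 25.58
ee_pos: [0.526, -0.1201, 0.057]
tcp_rot: [0.124, 1.794, -0.111]
ft_force: [0.2, -0.2, -0.1]
width: 0.0249
grip_force: 0.0
```

```bash
cat > look.py <<'E'
from h import *
o=log();R=Ro.from_rotvec(o['tcp_rot']);p=np.array(o['ee_pos'])
P={n:read_camera(n) for n in('scene','top','wrist')};c={}
for n,pp in P.items():
    for nm in('beaker_grip','beaker_center'):
        q=tip_of(nm,pp)
        if q and q[0]['conf']>.3:c[n,nm]=q[0]['centre']
print({k:np.round(v).tolist() for k,v in c.items()})
g=[(P[n],c[n,'beaker_grip']) for n in P if (n,'beaker_grip') in c]
X=tri(g);print('grip',X,'in tool',R.inv().apply(X-p),[np.round(np.array(proj(a,X))-b,1) for a,b in g])
C=[(P[n],c[n,'beaker_center']) for n in('scene','top') if (n,'beaker_center') in c]
if len(C)==2:
    Y=tri(C);print('centre',Y);d=X-Y;print('handle az',np.degrees(np.arctan2(d[1],d[0])),np.hypot(d[0],d[1]))
m=blue(P['wrist'])
for r in range(170,300,10):
    k=np.nonzero(m[r,200:380])[0]+200; print(r,k.min() if len(k) else None,k.max() if len(k) else None,len(k),end='; ')
E
python3 look.py
```

```text
25.58 [-0.3815  0.7708  2.4776  2.9107  1.4491  1.5373] [ 0.526  -0.1201  0.057 ]
[[-0.2226  0.1438  0.9642]
 [ 0.0243  0.9896 -0.142 ]
 [-0.9746 -0.0082 -0.2238]]
{('scene', 'beaker_grip'): [204.0, 236.0], ('scene', 'beaker_center'): [212.0, 265.0], ('top', 'beaker_grip'): [211.0, 327.0], ('top', 'beaker_center'): [214.0, 297.0], ('wrist', 'beaker_grip'): [233.0, 292.0]}
grip [ 0.5594 -0.1201  0.0477] in tool [0.0016 0.0049 0.0343] [array([0.6, 0.3]), array([0.2, 0.4]), array([ 1.2, -0.1])]
centre [ 0.5513 -0.0524  0.0482]
handle az -83.16190297113513 0.06817006785799544
170 None None 0; 180 None None 0; 190 None None 0; 200 291 344 54; 210 288 300 13; 220 285 300 15; 230 285 300 16; 240 283 300 18; 250 282 300 19; 260 281 300 20; 270 281 304 24; 280 289 304 16; 290 None None 0;
```

Call:
carry_out:
  rows:
    - [0.001,0.0045,0,0]
    - [0.001,0.0045,0.008,0]
    - [0.001,0.0045,0.016,0]
    - [0.001,0.0045,0.023,0]
    - [0.001,0.0045,0.029,0]
    - [0.001,0.0045,0.035,0]
    - [0.001,0.0045,0.04,0]
    - [0.001,0.0045,0.044,0]
    - [0.001,0.0045,0.044,0]
    - [0.001,0.0045,0.044,0]

```text
time: 26.87
ee_pos: [0.5694, -0.1222, 0.0462]
tcp_rot: [0.124, 1.792, -0.111]
ft_force: [0.3, 0.2, 0.2]
width: 0.0248
grip_force: 0.0
```

```bash
python3 look.py
```

```text
26.87 [-0.337   0.7857  2.4019  2.9529  1.3914  1.5533] [ 0.5694 -0.1222  0.0462]
[[-0.2216  0.1441  0.9644]
 [ 0.0239  0.9895 -0.1423]
 [-0.9748 -0.0085 -0.2227]]
{('scene', 'beaker_grip'): [204.0, 234.0], ('scene', 'beaker_center'): [213.0, 263.0], ('top', 'beaker_grip'): [208.0, 329.0], ('top', 'beaker_center'): [212.0, 302.0], ('wrist', 'beaker_grip'): [262.0, 283.0]}
grip [ 0.5653 -0.124   0.0487] in tool [-0.0015 -0.0024 -0.0042] [array([ 1.2, -0. ]), array([ 0.5, -0.5]), array([ 3.5, -3.4])]
centre [ 0.5543 -0.0585  0.0463]
handle az -80.47025461071162 0.06647337865692307
170 None None 0; 180 None None 0; 190 None None 0; 200 None None 0; 210 None None 0; 220 302 350 47; 230 289 348 43; 240 283 296 14; 250 277 296 19; 260 274 297 24; 270 272 297 26; 280 271 298 28; 290 271 299 29;
```

Call:
carry_out:
  rows:
    - [0,-0.001,0.004,0]
    - [0,-0.001,0.008,0]
    - [0,-0.001,0.008,0]

```text
time: 27.57
ee_pos: [0.5779, -0.1247, 0.0446]
tcp_rot: [0.124, 1.792, -0.111]
ft_force: [-0.6, -0.0, -0.4]
width: 0.0252
grip_force: 0.0
```

Call:
carry_out:
  rows:
    - [0,0,0,0]
    - [0,0,0,0]
    - [0,0,0,0]
    - [0,0,0,0]
    - [0,0,0,0]
  grip: 0.0
  squeeze: 30

```text
time: 27.98
ee_pos: [0.5769, -0.1241, 0.0449]
tcp_rot: [0.123, 1.791, -0.11]
ft_force: [-1.5, 2.8, 4.5]
width: 0.0185
grip_force: 29.6
```

```bash
python3 look.py
```

```text
27.98 [-0.3353  0.7879  2.3882  2.9535  1.3811  1.5558] [ 0.5769 -0.1241  0.0449]
[[-0.2206  0.1435  0.9648]
 [ 0.0239  0.9896 -0.1417]
 [-0.9751 -0.0082 -0.2217]]
{('scene', 'beaker_grip'): [208.0, 234.0], ('scene', 'beaker_center'): [214.0, 262.0], ('top', 'beaker_grip'): [206.0, 332.0], ('top', 'beaker_center'): [209.0, 302.0], ('wrist', 'beaker_grip'): [266.0, 285.0]}
grip [ 0.5703 -0.1245  0.0472] in tool [-0.0008 -0.0013 -0.0069] [array([-0.1, -1.9]), array([ 0.6, -2.6]), array([ 1.1, -3.4])]
centre [ 0.562  -0.0587  0.0508]
handle az -82.85578593460264 0.0662678379861541
170 None None 0; 180 None None 0; 190 None None 0; 200 None None 0; 210 None None 0; 220 297 330 14; 230 284 351 63; 240 280 296 16; 250 272 296 25; 260 269 298 30; 270 269 297 29; 280 268 297 30; 290 268 296 29;
```

Call:
carry_out:
  rows:
    - [0,0,0,0]
    - [0.001,0,-0.005,0]
    - [0.002,0,-0.01,0]
    - [0.0035,0,-0.015,0]
    - [0.0045,0,-0.02,0]
    - [0.0045,0,-0.02,0]
  squeeze: 4

```text
time: 28.93
ee_pos: [0.5553, -0.1213, 0.0443]
tcp_rot: [0.124, 1.793, -0.111]
ft_force: [-2.1, 0.1, 3.0]
width: 0.0167
grip_force: 4.0
```

Call:
carry_out:
  rows:
    - [0,0,0,0]
    - [0,0,0,0]
    - [0,0,0,0]
  squeeze: 40

```text
time: 29.18
ee_pos: [0.5561, -0.1212, 0.0448]
tcp_rot: [0.124, 1.792, -0.111]
ft_force: [-6.7, 1.4, 8.2]
width: 0.0159
grip_force: 40.1
```

```bash
python3 look.py
```

```text
29.18 [-0.3482  0.7951  2.4204  2.9424  1.4189  1.5475] [ 0.5561 -0.1212  0.0448]
[[-0.2214  0.1439  0.9645]
 [ 0.0243  0.9896 -0.1421]
 [-0.9749 -0.008  -0.2226]]
{('scene', 'beaker_grip'): [205.0, 236.0], ('scene', 'beaker_center'): [217.0, 264.0], ('top', 'beaker_grip'): [212.0, 329.0], ('top', 'beaker_center'): [212.0, 298.0], ('wrist', 'beaker_grip'): [265.0, 282.0]}
grip [ 0.5586 -0.123   0.0475] in tool [-0.0033 -0.0014  0.0021] [array([-0.7, -0.8]), array([-0.1, -0.9]), array([-1.5, -0.1])]
centre [ 0.5562 -0.0544  0.0358]
handle az -87.98418144221462 0.06863964114669362
170 None None 0; 180 None None 0; 190 None None 0; 200 None None 0; 210 None None 0; 220 298 349 46; 230 286 348 59; 240 279 296 18; 250 273 297 25; 260 272 297 26; 270 270 297 28; 280 270 297 28; 290 270 296 27;
```

Call:
carry_out:
  rows:
    - [-0.006,0,-0.0015,0]
    - [-0.02,0,-0.0045,0]
    - [-0.045,0,-0.01,0]
    - [-0.075,0,-0.017,0]
    - [-0.105,0,-0.024,0]
    - [-0.13,0,-0.03,0]
    - [-0.13,0,-0.03,0]
    - [-0.13,0,-0.03,0]
  squeeze: 55

```text
time: 30.3
ee_pos: [0.5566, -0.1204, 0.1797]
tcp_rot: [0.123, 1.79, -0.112]
ft_force: [-0.3, -0.5, -2.4]
width: 0.0158
grip_force: 54.8
```

```bash
cat > pour.py <<'E'
from h import *
from trick import *
HINGE=np.array([.557,.224,.126]); by=np.radians(95.5);BINX=np.array([np.cos(by),np.sin(by),0]);BINY=np.cross([0,0,1],BINX)
RG=Ro.from_matrix(np.array([[-.2214,.1439,.9645],[.0243,.9896,-.1421],[-.9749,-.008,-.2226]]))
HO=np.array([-.0033,0,-.003])            # handle mid in tool
BXw=np.array([.1439,.9896,0]);BXw/=np.linalg.norm(BXw);BYw=np.cross([0,0,1],BXw)
def bk(x,y,z): return HO+RG.inv().apply(BXw*(x+.07)+BYw*y+np.array([0,0,z-.048]))  # beaker coords (axis, underside) -> tool
def pose(a,s=.05,off=.005,lat=0,back=0,up=0):
    R=RG*Ro.from_euler('z',a,degrees=True)
    ax=R.apply(bk(0,0,.102)-bk(0,0,0))/.102;th=np.degrees(np.arccos(ax[2]));yaw=np.degrees(np.arctan2(ax[1],ax[0]))
    # lowest rim point towards bin
    rim=[bk(.048*np.cos(f),.048*np.sin(f),.102) for f in np.radians(np.arange(0,360,2))]
    W=R.apply(rim);i=np.argmin(W@np.array([0,0,1.])-.0*W@BINX) if th>60 else 0
    eta=np.radians(th-80);lip=HINGE+s*(np.cos(eta)*BINX-np.sin(eta)*np.array([0,0,1]))+off*(np.sin(eta)*BINX+np.cos(eta)*np.array([0,0,1]))+lat*BINY-back*BINX+up*np.array([0,0,1])
    lp=W[0]
    return R,lip-lp,th,yaw
def binf(X): d=np.atleast_2d(X)-HINGE;return np.c_[d@BINX-.079,d@BINY,d[:,2]+.126]
def lid(x): return np.where(x<-.09,0,np.where(x<.01,.12+(x+.09)*.54,.174))
E
python3 - <<'E'
from pour import *
o=log();q=np.array(o['qpos']);p=np.array(o['ee_pos']);print(o['width'],o['grip_force'],o['ft_force'])
R0=Ro.from_rotvec(o['tcp_rot'])
body=np.array([[x,y,z] for x in(-.038,.038) for y in np.linspace(-.089,.089,7) for z in(-.079,-.2)])
qq=run(q,p,R0,[((.52,.0,.25),0),(pose(-30,back=.03,up=.03)[1],-30)])
tprev=-30
for a in(-30,-45,-60,-75,-90,-100,-108,-114,-120):
    R,t,th,yaw=pose(a)
    qq,e=ik(t,R,qq);B=binf(t+R.apply(body));m=(np.abs(B[:,1])<.085)&(B[:,0]>-.09)&(B[:,0]<.09);cl=(B[:,2]-lid(B[:,0]))[m]
    rim=binf(t+R.apply([bk(.048*np.cos(f),.048*np.sin(f),.102) for f in np.radians(np.arange(0,360,10))]))
    ins=rim[rim[:,2]<lid(rim[:,0])]
    print(a,'th',th.round(1),'yaw',yaw.round(1),'tcp',t,'q',qq,'err',round(e,4),'bodyclr',cl.min() if len(cl) else None,'rim in lid y',(ins[:,1].min(),ins[:,1].max(),ins[:,0].max()) if len(ins) else None,'minbodyz',B[:,2].min().round(3))
E
```

```text
30.3 [-0.345  0.36   2.525  2.924  1.097  1.617] [ 0.557 -0.12   0.18 ]
[[-0.219  0.144  0.965]
 [ 0.023  0.989 -0.143]
 [-0.975 -0.009 -0.22 ]]
0.01576620798709816 54.792877435684204 [-0.31  -0.535 -2.35 ]
[0.52 0.   0.25] 0 [0.057 0.054 2.624 3.398 0.897 1.445] wr [0.261 0.038 0.309] maxstep 0.12
[0.555 0.09  0.205] -30 [0.338 0.287 2.508 3.695 1.047 0.854] wr [0.296 0.129 0.264] maxstep 0.11
-30 th 29.2 yaw 85.0 tcp [0.552 0.12  0.175] q [0.426 0.39  2.478 3.768 1.12  0.876] err 0.0 bodyclr 0.04924886521252245 rim in lid y None minbodyz 0.116
-45 th 43.8 yaw 86.9 tcp [0.56  0.136 0.199] q [0.458 0.326 2.462 3.828 1.062 0.55 ] err 0.0 bodyclr 0.04427269904034983 rim in lid y None minbodyz 0.129
-60 th 58.3 yaw 88.9 tcp [0.568 0.158 0.218] q [0.501 0.288 2.433 3.901 1.023 0.223] err 0.0 bodyclr 0.036797747205251946 rim in lid y (np.float64(-0.008326008550180971), np.float64(-7.546047120499111e-17), np.float64(-0.03437313552946591)) minbodyz 0.142
-75 th 72.8 yaw 91.3 tcp [0.577 0.184 0.231] q [ 0.55   0.276  2.396  3.976  1.004 -0.098] err 0.0 bodyclr 0.027303028406740315 rim in lid
[... 732 characters left out ...]
 err 0.0 bodyclr 0.002406202305311078 rim in lid y (np.float64(-0.061343462733304974), np.float64(0.034327357094238266), np.float64(-0.016143593785540228)) minbodyz 0.157
-114 th 109.7 yaw 100.5 tcp [0.596 0.26  0.229] q [ 0.674  0.349  2.279  4.13   1.023 -0.862] err 0.0 bodyclr -0.0022803840419474697 rim in lid y (np.float64(-0.0620268953731601), np.float64(0.033539777915286534), np.float64(-0.006774425229272588)) minbodyz 0.153
-120 th 115.2 yaw 102.7 tcp [0.598 0.272 0.225] q [ 0.69   0.37   2.261  4.145  1.031 -0.969] err 0.0 bodyclr -0.0069077812852535725 rim in lid y (np.float64(-0.062487936868759406), np.float64(0.032840120980774545), np.float64(0.0032139031901993326)) minbodyz 0.149
```

```bash
cat > plan.py <<'E'
from pour import *
K=dict(s=.052,off=.008,lat=.013)
E
python3 - <<'E'
from plan import *
body=np.array([[x,y,z] for x in(-.038,.038) for y in np.linspace(-.089,.089,7) for z in(-.079,-.2)])
o=robot.get_obs();qq=np.array(o['qpos'])
for a in(-45,-75,-90,-100,-106,-110,-114):
    R,t,th,yaw=pose(a,**K);qq,e=ik(t,R,qq);B=binf(t+R.apply(body));m=(np.abs(B[:,1])<.085)&(B[:,0]>-.09)&(B[:,0]<.09);cl=(B[:,2]-lid(B[:,0]))[m]
    rim=binf(t+R.apply([bk(.048*np.cos(f),.048*np.sin(f),.102) for f in np.radians(np.arange(0,360,10))]));ins=rim[rim[:,2]<lid(rim[:,0])]
    l=rim[np.argmin(rim[:,2])];print(a,th.round(1),e.round(4),qq[3].round(3),'bodyclr',cl.min().round(4) if len(cl) else None,'rim y',ins[:,1].min().round(3) if len(ins) else 0,ins[:,1].max().round(3) if len(ins) else 0,'xmax',ins[:,0].max().round(3) if len(ins) else 0,'low rim pt',l,'flap',np.round(.489-np.arctan2(l[2]-.126,l[0]+.079),2))
Wp=pose(-30,back=.05,up=.04,**K)[1];print('pre',Wp)
rows([((.53,-.03,.26),0,4),(Wp,-30,6)])
E
```

```text
-45 43.8 0.0 3.842 bodyclr 0.048 rim y 0 0 xmax 0 low rim pt [-0.043  0.005  0.163] flap -0.31
-75 72.8 0.0 3.997 bodyclr 0.0297 rim y -0.019 0.036 xmax -0.028 low rim pt [-0.029  0.005  0.14 ] flap 0.22
-90 87.2 0.0 4.067 bodyclr 0.0178 rim y -0.038 0.045 xmax -0.026 low rim pt [-0.027  0.005  0.126] flap 0.48
-100 96.6 0.0 4.107 bodyclr 0.0095 rim y -0.046 0.047 xmax -0.022 low rim pt [-0.027  0.005  0.117] flap 0.65
-106 102.3 0.0 4.127 bodyclr 0.0044 rim y -0.048 0.048 xmax -0.016 low rim pt [-0.028 -0.004  0.112] flap 0.76
-110 106.0 0.0 4.14 bodyclr 0.001 rim y -0.049 0.047 xmax -0.012 low rim pt [-0.028 -0.004  0.108] flap 0.83
-114 109.7 0.0 4.151 bodyclr -0.0024 rim y -0.049 0.047 xmax -0.004 low rim pt [-0.029 -0.003  0.105] flap 0.89
pre [0.544 0.068 0.218]
10 [[-0.018, 0.021, -0.014, 0.0], [-0.035, 0.042, -0.028, 0.0], [-0.053, 0.064, -0.042, 0.0], [-0.07, 0.085, -0.056, 0.0], [-0.064, 0.101, -0.055, -5.0], [-0.057, 0.118, -0.053, -10.0], [-0.051, 0.135, -0.052, -15.0], [-0.044, 0.151, -0.05, -20.0], [-0.037, 0.168, -0.049, -25.0], [-0.031, 0.185, -0.047, -30.0]]
```

Call:
carry_out:
  rows:
    - [-0.018,0.021,-0.014,0]
    - [-0.035,0.042,-0.028,0]
    - [-0.053,0.064,-0.042,0]
    - [-0.07,0.085,-0.056,0]
    - [-0.064,0.101,-0.055,-5]
    - [-0.057,0.118,-0.053,-10]
    - [-0.051,0.135,-0.052,-15]
    - [-0.044,0.151,-0.05,-20]
    - [-0.037,0.168,-0.049,-25]
    - [-0.031,0.185,-0.047,-30]
    - [-0.031,0.185,-0.047,-30]
    - [-0.031,0.185,-0.047,-30]

```text
time: 31.3
ee_pos: [0.5442, 0.0694, 0.2149]
tcp_rot: [-0.352, 1.791, -0.482]
ft_force: [-0.9, 0.3, -1.9]
width: 0.0155
grip_force: 54.8
```

```bash
python3 - <<'E'
from plan import *
o=log();p=np.array(o['ee_pos']);R0=Ro.from_rotvec(o['tcp_rot']);print(o['width'],ypr(R0*Ro.from_euler('z',30,degrees=True)))
T=read_camera('top');S=read_camera('scene')
for nm in('beaker_grip','beaker_center','flap_hinge','bin'):
    a=tip_of(nm,T);b=tip_of(nm,S)
    if a and b:print(nm,a[0]['conf'],b[0]['conf'],tri([(T,a[0]['centre']),(S,b[0]['centre'])]))
print('expected handle',p+R0.apply(HO),'centre',p+R0.apply(bk(0,0,.051)),'lip',binf(p+R0.apply(bk(.048,0,.102))))
rows([(pose(a,**K)[1],a+30,2) for a in(-38,-46,-54,-62,-70,-78,-86,-93)])
a0=-93;R1=RG*Ro.from_euler('z',a0,degrees=True);p1=pose(a0,**K)[1]
rows([(pose(a,**K)[1],a-a0,2) for a in(-98,-103,-108,-111)],R1,p1)
E
```

```text
31.3 [0.283 0.231 2.544 3.639 1.014 0.861] [0.544 0.069 0.215]
[[-0.267  0.011  0.964]
 [-0.475  0.869 -0.141]
 [-0.839 -0.495 -0.226]]
0.015451295943345664 [-8.33  13.082  0.541]
beaker_grip 0.9 0.84 [0.542 0.066 0.224]
flap_hinge 0.97 0.72 [0.557 0.221 0.13 ]
bin 0.9 0.82 [0.551 0.296 0.008]
expected handle [0.542 0.071 0.218] centre [0.543 0.134 0.187] lip [[-0.101  0.013  0.208]]
16 [[-0.003, 0.031, -0.002, -4.0], [-0.006, 0.063, -0.004, -8.0], [-0.014, 0.064, -0.004, -12.0], [-0.022, 0.065, -0.004, -16.0], [-0.029, 0.068, -0.004, -20.0], [-0.037, 0.07, -0.004, -24.0], [-0.045, 0.073, -0.004, -28.0], [-0.052, 0.077, -0.003, -32.0], [-0.059, 0.081, -0.003, -36.0], [-0.066, 0.086, -0.003, -40.0], [-0.072, 0.091, -0.002, -44.0], [-0.078, 0.097, -0.002, -48.0], [-0.084, 0.103, -0.001, -52.0], [-0.089, 0.109, -0.0, -56.0], [-0.094, 0.115, 0.0, -60.0], [-0.098, 0.121, 0.001, -63.0]]
8 [[-0.005, -0.0, 0.001, -2.0], [-0.01, -0.0, 0.001, -5.0], [-0.016, 0.0, 0.002, -8.0], [-0.021, 0.0, 0.002, -10.0], [-0.026, 0.001, 0.003, -12.0], [-0.031, 0.002, 0.003, -15.0], [-0.034, 0.002, 0.004, -16.0], [-0.037, 0.003, 0.004, -18.0]]
```

Call:
carry_out:
  rows:
    - [-0.003,0.031,-0.002,-4]
    - [-0.006,0.063,-0.004,-8]
    - [-0.014,0.064,-0.004,-12]
    - [-0.022,0.065,-0.004,-16]
    - [-0.029,0.068,-0.004,-20]
    - [-0.037,0.07,-0.004,-24]
    - [-0.045,0.073,-0.004,-28]
    - [-0.052,0.077,-0.003,-32]
    - [-0.059,0.081,-0.003,-36]
    - [-0.066,0.086,-0.003,-40]
    - [-0.072,0.091,-0.002,-44]
    - [-0.078,0.097,-0.002,-48]
    - [-0.084,0.103,-0.001,-52]
    - [-0.089,0.109,0,-56]
    - [-0.094,0.115,0,-60]
    - [-0.098,0.121,0.001,-63]

```text
time: 33.13
ee_pos: [0.5734, 0.2206, 0.24]
tcp_rot: [-1.344, 1.46, -1.231]
ft_force: [-0.1, -0.9, -0.7]
width: 0.0155
grip_force: 54.9
```

Call:
carry_out:
  rows:
    - [-0.005,0,0.001,-2]
    - [-0.01,0,0.001,-5]
    - [-0.016,0,0.002,-8]
    - [-0.021,0,0.002,-10]
    - [-0.026,0.001,0.003,-12]
    - [-0.031,0.002,0.003,-15]
    - [-0.034,0.002,0.004,-16]
    - [-0.037,0.003,0.004,-18]
    - [-0.037,0.003,0.004,-18]
    - [-0.037,0.003,0.004,-18]

```text
time: 33.97
ee_pos: [0.5814, 0.2562, 0.2335]
tcp_rot: [-1.614, 1.284, -1.423]
ft_force: [1.4, 0.8, -0.2]
width: 0.0155
grip_force: 54.9
```

```bash
python3 - <<'E'
from plan import *
o=log();p=np.array(o['ee_pos']);R0=Ro.from_rotvec(o['tcp_rot']);print(o['width'],o['ft_force'])
print('want',pose(-111,**K)[1],'axis tilt',np.degrees(np.arccos((R0.apply(bk(0,0,.102)-bk(0,0,0))/.102)[2])),'lip',binf(p+R0.apply(bk(.048,0,.102))))
S=read_camera('scene');T=read_camera('top')
for i in range(7):
    r=[]
    for c in(S,T):
        q=find_in(f'pot{i}_center',c) if i==0 else []
        r.append([(np.round(x['centre']).tolist(),round(x['conf'],2)) for x in q])
    if i==0:print(r)
a=cv2.resize(S['img'][170:320,330:530],(800,600),interpolation=cv2.INTER_CUBIC)
cv2.imwrite('pics/p1.png',a[:,:,::-1])
E
```

```text
33.97 [ 0.687  0.325  2.304  4.143  1.03  -0.81 ] [0.581 0.256 0.234]
[[-0.056 -0.258  0.965]
 [-0.933 -0.331 -0.142]
 [ 0.356 -0.908 -0.222]]
0.015482943401490541 [ 1.352  0.756 -0.188]
want [0.581 0.256 0.233] axis tilt 106.86097606960539 lip [[-0.029  0.013  0.11 ]]
[[], [([180.0, 121.0], 0.47), ([226.0, 163.0], 0.39)]]
```

View pics/p1.png

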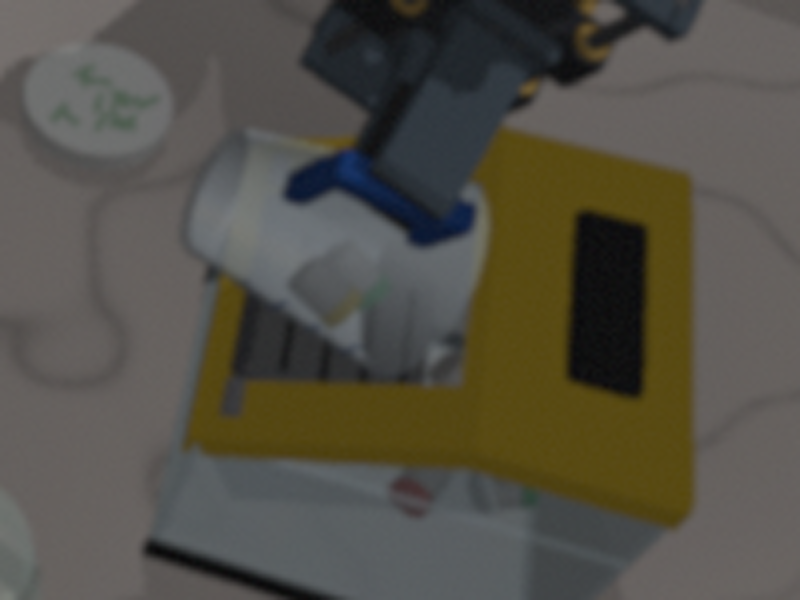

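The flap is open and pots are already in the bin, with a few still sliding in the beaker. I'll tip slightly further and wait.

```bash
python3 - <<'E'
from plan import *
body=np.array([[x,y,z] for x in(-.038,.038) for y in np.linspace(-.089,.089,7) for z in(-.079,-.2)])
o=robot.get_obs();qq=np.array(o['qpos'])
for a,K2 in((-117,dict(s=.06,off=.012,lat=.013)),(-120,dict(s=.058,off=.012,lat=.014)),):
    R,t,th,yaw=pose(a,**K2);qq,e=ik(t,R,qq);B=binf(t+R.apply(body));m=(np.abs(B[:,1])<.085)&(B[:,0]>-.09)&(B[:,0]<.09);cl=(B[:,2]-lid(B[:,0]))[m]
    rim=binf(t+R.apply([bk(.048*np.cos(f),.048*np.sin(f),.102) for f in np.radians(np.arange(0,360,10))]));ins=rim[rim[:,2]<lid(rim[:,0])];l=rim[np.argmin(rim[:,2])]
    print(a,th,e,qq[3],cl.min() if len(cl) else None,ins[:,1].min(),ins[:,1].max(),ins[:,0].max(),'flap',.489-np.arctan2(l[2]-.126,l[0]+.079));rows([(t,a+111,3)])
E
```

```text
-117 112.45454777738651 2.5546957804207674e-11 4.1767932380961685 -0.010648613238335825 -0.04928558860584664 0.046178456452906066 0.010441935132538868 flap 0.8944263073766854
3 [[-0.007, -0.001, -0.0, -2.0], [-0.014, -0.001, -0.0, -4.0], [-0.022, -0.002, -0.0, -6.0]]
-120 115.1937317077481 4.818035300670921e-10 4.182240445020025 -0.011506983502423962 -0.04848793686875942 0.04684012098077453 0.013785967248208547 flap 0.9387233764394263
3 [[-0.009, -0.001, -0.0, -3.0], [-0.017, -0.001, -0.0, -6.0], [-0.026, -0.002, -0.0, -9.0]]
```

Call:
carry_out:
  rows:
    - [0.001,-0.002,-0.0005,-2]
    - [0.0015,-0.004,-0.001,-5]
    - [0.0015,-0.004,-0.001,-5]
    - [0.001,-0.002,0,-1]
    - [0.0015,-0.004,-0.001,-6]
    - [0.0015,-0.004,-0.001,-6]
    - [0.0015,-0.004,-0.001,-6]
    - [0.0015,-0.004,-0.001,-6]

```text
time: 34.83
ee_pos: [0.5813, 0.2562, 0.2377]
tcp_rot: [-1.703, 1.215, -1.485]
ft_force: [-1.2, 0.2, 1.6]
width: 0.0157
grip_force: 54.9
```

```bash
cat > pots.py <<'E'
from plan import *
o=log();p=np.array(o['ee_pos']);R0=Ro.from_rotvec(o['tcp_rot']);print(o['width'],o['ft_force'])
W=read_camera('wrist');S=read_camera('scene');T=read_camera('top')
# beaker outline in scene and what lies in it
for n,c in(('scene',S),('top',T)):
    pts=[proj(c,p+R0.apply(bk(r*np.cos(f),r*np.sin(f),z))) for r,z in((.03,0),(.048,.102)) for f in np.radians(range(0,360,10))]
    hull=cv2.convexHull(np.array([[x,y] for y,x in pts],np.float32)).astype(int);m=np.zeros((420,560),np.uint8);cv2.fillConvexPoly(m,hull,1)
    for cap in('pot0_center','pot1_center','pot2_center'):
        for x in find_in(cap,c):
            r,k=np.round(x['centre']).astype(int);print(n,cap,r,k,round(x['conf'],2),'IN BEAKER AREA' if m[r,k] else '')
    hsv=cv2.cvtColor(c['img'],cv2.COLOR_RGB2HSV)
    sat=(m>0)&(hsv[...,1]>90)&(hsv[...,2]>50)
    for nm,lo,hi in(('red',170,190),('yel',18,35),('grn',45,85)):
        h=hsv[...,0].astype(int);s=sat&(((h>=lo)&(h<=hi))|((h+180>=lo)&(h+180<=hi)));print('  ',n,nm,s.sum())
E
python3 pots.py
```

```text
34.83 [ 0.687  0.315  2.305  4.148  1.025 -0.924] [0.581 0.256 0.238]
[[-0.029 -0.263  0.964]
 [-0.894 -0.426 -0.142]
 [ 0.448 -0.866 -0.223]]
0.015678573129689753 [-1.179  0.21   1.574]
   scene red 0
   scene yel 30
   scene grn 0
top pot0_center 181 118 0.56 
top pot1_center 272 291 0.26 
   top red 0
   top yel 23
   top grn 0
```

Call:
carry_out:
  rows:
    - [0,0,0,3]
    - [0,0,0,-2]
    - [0,0,0,2]
    - [0,0,0,-2]
    - [0,0,0,-2]
    - [0,0,0,-2]
    - [0,0,0,-2]

```text
time: 35.87
ee_pos: [0.5813, 0.2562, 0.2378]
tcp_rot: [-1.733, 1.191, -1.506]
ft_force: [-0.3, -0.3, 2.5]
width: 0.0156
grip_force: 54.9
```

```bash
python3 - <<'E'
from plan import *
o=log();p=np.array(o['ee_pos']);R0=Ro.from_rotvec(o['tcp_rot'])
a=np.degrees((RG.inv()*R0).as_rotvec()[2]);print('turn now',a)
S=read_camera('scene')
# sharpness of what lies in the beaker region in scene: white/grey pots -> print coarse value map
pts=[proj(S,p+R0.apply(bk(r*np.cos(f),r*np.sin(f),z))) for r,z in((.03,0),(.048,.102)) for f in np.radians(range(0,360,10))]
P_=np.array(pts);print('beaker px rows',P_[:,0].min(),P_[:,0].max(),'cols',P_[:,1].min(),P_[:,1].max())
for i in range(3):print([(np.round(x['centre']).tolist(),round(x['conf'],2)) for x in outline_of(f'pot{i}_center',S)])
rows([(pose(b,**K)[1],b-a,2) for b in(-106,-96,-86,-76,-66,-56)]+[(pose(-50,back=.04,up=.04,**K)[1],-50-a,2),(pose(-36,back=.09,up=.06,**K)[1],-36-a,3)])
E
```

```text
35.87 [ 0.687  0.315  2.305  4.148  1.025 -0.96 ] [0.581 0.256 0.238]
[[-0.019 -0.264  0.964]
 [-0.878 -0.458 -0.142]
 [ 0.479 -0.849 -0.223]]
turn now -118.94441789682789
beaker px rows 197.80934997078995 262.04063598892213 cols 370.9050529835759 449.12772253135614
[([216.0, 133.0], 0.73), ([324.0, 310.0], 0.57)]
[]
[]
17 [[0.004, 0.003, -0.0, 6.0], [0.008, 0.007, -0.0, 13.0], [0.018, 0.011, -0.001, 18.0], [0.027, 0.015, -0.002, 23.0], [0.036, 0.02, -0.003, 28.0], [0.045, 0.026, -0.004, 33.0], [0.053, 0.032, -0.005, 38.0], [0.06, 0.039, -0.006, 43.0], [0.067, 0.047, -0.006, 48.0], [0.073, 0.055, -0.007, 53.0], [0.078, 0.064, -0.007, 58.0], [0.083, 0.073, -0.008, 63.0], [0.113, 0.071, -0.008, 66.0], [0.142, 0.068, -0.007, 69.0], [0.161, 0.079, -0.005, 74.0], [0.181, 0.09, -0.002, 78.0], [0.201, 0.101, 0.0, 83.0]]
```

Call:
carry_out:
  rows:
    - [0.004,0.003,0,6]
    - [0.008,0.007,0,13]
    - [0.018,0.011,-0.001,18]
    - [0.027,0.015,-0.002,23]
    - [0.036,0.02,-0.003,28]
    - [0.045,0.026,-0.004,33]
    - [0.053,0.032,-0.005,38]
    - [0.06,0.039,-0.006,43]
    - [0.067,0.047,-0.006,48]
    - [0.073,0.055,-0.007,53]
    - [0.078,0.064,-0.007,58]
    - [0.083,0.073,-0.008,63]
    - [0.113,0.071,-0.008,66]
    - [0.142,0.068,-0.007,69]
    - [0.161,0.079,-0.005,74]
    - [0.181,0.09,-0.002,78]
    - [0.201,0.101,0,83]

```text
time: 37.48
ee_pos: [0.5505, 0.0327, 0.2485]
tcp_rot: [-0.441, 1.777, -0.554]
ft_force: [0.0, 0.6, -1.3]
width: 0.0156
grip_force: 54.9
```

```bash
cat > chk.py <<'E'
from plan import *
o=log();p=np.array(o['ee_pos']);R0=Ro.from_rotvec(o['tcp_rot']);print('turn',np.degrees((RG.inv()*R0).as_rotvec()[2]))
F=[]
for i in range(3):
    S=read_camera('scene');T=read_camera('top');F.append(robot.get_obs()['ft_force'])
print('force',np.mean(F,0))
for n,c in(('scene',S),('top',T)):
    pts=np.array([proj(c,p+R0.apply(bk(r*np.cos(f),r*np.sin(f),z))) for r,z in((.03,0),(.048,.102)) for f in np.radians(range(0,360,10))])
    m=np.zeros((420,560),np.uint8);cv2.fillConvexPoly(m,cv2.convexHull(pts[:,::-1].astype(np.float32)).astype(int),1);m=cv2.erode(m,np.ones((5,5)))
    hsv=cv2.cvtColor(c['img'],cv2.COLOR_RGB2HSV);h=hsv[...,0].astype(int);sat=(m>0)&(hsv[...,1]>60)&(hsv[...,2]>40)
    print(n,'hull',m.sum(),{k:int((sat&(((h>=a)&(h<=b))|((h+180>=a)&(h+180<=b)))).sum()) for k,a,b in(('red',170,190),('yel',18,38),('grn',42,90),('blu',100,130))},'V mean/std',hsv[...,2][m>0].mean().round(1),hsv[...,2][m>0].std().round(1))
    for i in range(3):print(n,i,[(np.round(x['centre']).tolist(),round(x['conf'],2),int(m[tuple(np.round(x['centre']).astype(int))])) for x in find_in(f'pot{i}_center',c)])
for nm in('flap_hinge','flap'):
    for n,c in(('scene',S),('top',T)):
        q=tip_of(nm,c);print(nm,n,[(np.round(x['centre']).tolist(),round(x['conf'],2)) for x in q[:1]])
E
python3 chk.py
```

```text
37.48 [0.161 0.112 2.558 3.527 0.901 0.762] [0.55  0.033 0.248]
[[-0.264 -0.013  0.964]
 [-0.559  0.817 -0.142]
 [-0.786 -0.577 -0.223]]
turn -35.809350801297995
force [ 0.158 -0.384 -1.067]
scene hull 2598 {'red': 0, 'yel': 0, 'grn': 0, 'blu': 0} V mean/std 95.6 13.6
scene 0 []
scene 1 []
scene 2 []
top hull 2374 {'red': 0, 'yel': 0, 'grn': 0, 'blu': 187} V mean/std 105.0 18.7
top 0 [([116.0, 316.0], 0.28, 0)]
top 1 [([115.0, 316.0], 0.53, 0)]
top 2 [([117.0, 318.0], 0.21, 0)]
flap_hinge scene [([236.0, 396.0], 0.73)]
flap_hinge top [([202.0, 165.0], 0.98)]Traceback (most recent call last):
  File "chk.py", line 15, in <module>
    q=tip_of(nm,c);print(nm,n,[(np.round(x['centre']).tolist(),round(x['conf'],2)) for x in q[:1]])
ValueError: it knows: beaker_center, beaker_grip, bin, bottle, dish, flap_hinge, jar, jar_lid, pipette, pot0_center, pot1_center, pot2_center, pot3_center, pot4_center, pot5_center, pot6_center, rack, tray
```

```bash
python3 - <<'E'
from plan import *
o=robot.get_obs();p=np.array(o['ee_pos']);R0=Ro.from_rotvec(o['tcp_rot']);q=np.array(o['qpos'])
S=read_camera('scene');i0=cv2.imread('pics/s0.png')[:,:,::-1]
d=np.abs(S['img'].astype(int)-i0).mean(2);print('flap region diff',d[210:272,392:450].mean(),'ref',d[300:400,150:250].mean())
T=read_camera('top');a=tip_of('tray',T);b=tip_of('tray',S);print('tray',a[0]['conf'],b[0]['conf'],tri([(T,a[0]['centre']),(S,b[0]['centre'])]),onz(T,a[0]['centre'],0),onz(S,b[0]['centre'],0))
m=outline_of('tray',T)[0]['region'];r,c=np.nonzero(m);print('tray ext',onz(T,(r.max(),c.mean()),.014),onz(T,(r.min(),c.mean()),.014),onz(T,(r.mean(),c.min()),.014),onz(T,(r.mean(),c.max()),.014))
Ct=np.array([.45,-.27,0]);t0=Ct-RG.apply(bk(0,0,0))*[1,1,0];zc=.0448+.004;print('tcp target',t0)
z=RG.apply([0,0,1])
up=lambda h:np.array([t0[0],t0[1],zc+h]);rt=35.8
qq=run(q,p,R0,[((.5,-.05,.26),rt),(up(.15),rt),(up(.03),rt),(up(0),rt),(up(0)-.05*z,rt),(up(0)-.06*z+[0,0,.12],rt)])
rows([((.5,-.05,.26),20,3),((.47,-.2,.24),rt,5),(up(.15),rt,5)])
E
```

```text
flap region diff 4.917315535780496 ref 10.802533333333335
tray 0.8 0.58 [ 0.383 -0.679 -1.5  ] [ 0.434 -0.279  0.   ] [ 0.807 -0.072  0.   ]
tray ext [ 0.337 -0.278  0.014] [ 0.513 -0.279  0.014] [ 0.422 -0.171  0.014] [ 0.427 -0.386  0.014]
tcp target [ 0.442 -0.34   0.   ]
  err 0.0028 [ 0.5  -0.05  0.26] [-0.144 -0.025  2.66   3.145  0.837  1.557]
[ 0.5  -0.05  0.26] 35.8 [-0.144 -0.025  2.66   3.145  0.837  1.557] wr [ 0.244 -0.012  0.32 ] maxstep 0.11
  err 0.0052 [ 0.495 -0.076  0.254] [-0.257 -0.003  2.66   2.999  0.861  1.627]
  err 0.0045 [ 0.489 -0.103  0.249] [-0.371  0.021  2.66   2.858  0.897  1.687]
[ 0.442 -0.34   0.199] 35.8 [-1.092  0.331  2.452  2.094  1.15   1.875] wr [ 0.183 -0.301  0.259] maxstep 0.15
[ 0.442 -0.34   0.079] 35.8 [-1.092  0.686  2.382  2.181  1.304  1.62 ] wr [ 0.183 -0.301  0.139] maxstep 0.09
[ 0.442 -0.34   0.049] 35.8 [-1.092  0.77   2.355  2.193  1.337  1.572] wr [ 0.183 -0.301  0.109] maxstep 0.08
[ 0.394 -0.333  0.06 ] 35.8 [-1.214  0.744  2.412  2.076  1.353  1.546] wr [ 0.135 -0.294  0.12 ] maxstep 0.06
[ 0.384 -0.331  0.182] 35.8 [-1.241  0.356  2.508  1.973  1.227  1.82 ] wr [ 0.125 -0.293  0.242] maxstep 0.08
13 [[0.017, -0.025, -0.013, 7.0], [0.034, -0.049, -0.027, 13.0], [0.051, -0.074, -0.04, 20.0], [0.073, -0.096, -0.04, 23.0], [0.095, -0.118, -0.041, 26.0], [0.116, -0.14, -0.042, 29.0], [0.138, -0.162, -0.042, 33.0], [0.159, -0.184, -0.043, 36.0], [0.183, -0.202, -0.042, 36.0], [0.207, -0.22, -0.042, 36.0], [0.23, -0.238, -0.042, 36.0], [0.254, -0.256, -0.041, 36.0], [0.278, -0.274, -0.041, 36.0]]
```

```bash
python3 - <<'E'
from plan import *
o=robot.get_obs();p=np.array(o['ee_pos']);R0=Ro.from_rotvec(o['tcp_rot']);q=np.array(o['qpos'])
run(q,p,R0,[((.555,-.08,.24),30),((.51,-.25,.22),35.8),((.442,-.34,.14),35.8)])
rows([((.555,-.08,.24),28,4),((.51,-.25,.22),35.8,6),((.442,-.34,.14),35.8,5)])
E
```

```text
[ 0.555 -0.08   0.24 ] 30 [-0.218  0.14   2.559  3.053  0.905  1.496] wr [ 0.296 -0.042  0.3  ] maxstep 0.12
[ 0.51 -0.25  0.22] 35.8 [-0.772  0.242  2.502  2.415  1.034  1.826] wr [ 0.251 -0.212  0.28 ] maxstep 0.12
[ 0.442 -0.34   0.14 ] 35.8 [-1.092  0.508  2.426  2.146  1.228  1.738] wr [ 0.183 -0.302  0.2  ] maxstep 0.07
15 [[0.017, -0.022, 0.006, 7.0], [0.035, -0.044, 0.011, 14.0], [0.052, -0.066, 0.017, 21.0], [0.07, -0.088, 0.022, 28.0], [0.09, -0.109, 0.02, 29.0], [0.111, -0.13, 0.017, 31.0], [0.131, -0.151, 0.015, 32.0], [0.152, -0.172, 0.012, 33.0], [0.172, -0.193, 0.01, 34.0], [0.193, -0.214, 0.007, 36.0], [0.219, -0.219, 0.0, 36.0], [0.245, -0.224, -0.007, 36.0], [0.271, -0.23, -0.014, 36.0], [0.298, -0.235, -0.021, 36.0], [0.324, -0.24, -0.028, 36.0]]
```

Call:
carry_out:
  rows:
    - [0.017,-0.022,0.006,7]
    - [0.035,-0.044,0.011,14]
    - [0.052,-0.066,0.017,21]
    - [0.07,-0.088,0.022,28]
    - [0.09,-0.109,0.02,29]
    - [0.111,-0.13,0.017,31]
    - [0.131,-0.151,0.015,32]
    - [0.152,-0.172,0.012,33]
    - [0.172,-0.193,0.01,34]
    - [0.193,-0.214,0.007,35.8]
    - [0.219,-0.219,0,35.8]
    - [0.245,-0.224,-0.007,35.8]
    - [0.271,-0.23,-0.014,35.8]
    - [0.298,-0.235,-0.021,35.8]
    - [0.324,-0.24,-0.028,35.8]
    - [0.324,-0.24,-0.028,35.8]
    - [0.324,-0.24,-0.028,35.8]

```text
time: 39.85
ee_pos: [0.441, -0.3411, 0.1391]
tcp_rot: [0.124, 1.793, -0.114]
ft_force: [0.7, 0.9, -1.7]
width: 0.0155
grip_force: 54.9
```

```bash
python3 - <<'E'
from plan import *
o=log();p=np.array(o['ee_pos']);R0=Ro.from_rotvec(o['tcp_rot']);print('turn',np.degrees((RG.inv()*R0).as_rotvec()))
ax=R0.apply(bk(0,0,.102)-bk(0,0,0))/.102;print('axis',ax,'foot',p+R0.apply(bk(0,0,0)))
S=read_camera('scene');T=read_camera('top')
for nm in('beaker_grip','beaker_center'):
    a=tip_of(nm,T);b=tip_of(nm,S)
    if a and b:print(nm,a[0]['conf'],b[0]['conf'],tri([(T,a[0]['centre']),(S,b[0]['centre'])]))
print('expect',p+R0.apply(bk(-.07,0,.048)),p+R0.apply(bk(0,0,.051)))
rows([([.442,-.34,.072],0,3),([.442,-.34,.054],0,4),([.442,-.34,.047],0,5)])
E
```

```text
39.85 [-1.095  0.51   2.425  2.145  1.229  1.737] [ 0.441 -0.341  0.139]
[[-0.223  0.146  0.964]
 [ 0.022  0.989 -0.144]
 [-0.975 -0.011 -0.224]]
turn [ 0.13   0.057 -0.128]
axis [0.001 0.003 1.   ] foot [ 0.449 -0.272  0.095]
beaker_grip 0.62 0.75 [ 0.44  -0.342  0.148]
beaker_center 0.69 0.96 [ 0.449 -0.268  0.142]
expect [ 0.439 -0.341  0.143] [ 0.449 -0.272  0.146]
12 [[0.022, 0.0, 0.005, 0.0], [0.045, 0.0, 0.01, 0.0], [0.067, 0.0, 0.015, 0.0], [0.071, 0.0, 0.016, 0.0], [0.076, 0.0, 0.017, 0.0], [0.08, 0.0, 0.018, 0.0], [0.085, 0.0, 0.019, 0.0], [0.086, 0.0, 0.019, 0.0], [0.087, 0.001, 0.02, 0.0], [0.089, 0.001, 0.02, 0.0], [0.09, 0.001, 0.02, 0.0], [0.091, 0.001, 0.021, 0.0]]
```

Call:
carry_out:
  rows:
    - [0.022,0,0.005,0]
    - [0.045,0,0.01,0]
    - [0.065,0,0.0148,0]
    - [0.075,0,0.0171,0]
    - [0.081,0,0.0185,0]
    - [0.084,0,0.0191,0]
    - [0.086,0,0.0196,0]
    - [0.087,0,0.0198,0]
    - [0.088,0,0.02,0]
    - [0.088,0,0.02,0]
    - [0.088,0,0.02,0]

```text
time: 41.07
ee_pos: [0.4415, -0.3412, 0.0502]
tcp_rot: [0.12, 1.792, -0.114]
ft_force: [-0.7, -1.5, -1.1]
width: 0.0152
grip_force: 54.9
```

```bash
python3 - <<'E'
from plan import *
o=log();p=np.array(o['ee_pos']);R0=Ro.from_rotvec(o['tcp_rot'])
F=[o['ft_force']]
for i in range(4):read_camera('top');F.append(robot.get_obs()['ft_force'])
print(np.mean(F,0),'foot z',(p+R0.apply(bk(0,0,0))))
E
```

```text
41.07 [-1.095  0.767  2.355  2.189  1.335  1.574] [ 0.441 -0.341  0.05 ]
[[-0.222  0.143  0.965]
 [ 0.02   0.99  -0.142]
 [-0.975 -0.012 -0.222]]
[-0.857 -0.359 -0.678] foot z [ 0.449 -0.272  0.006]
```

Call:
carry_out:
  rows:
    - [0.0005,0,0.0001,0]
    - [0.001,0,0.0002,0]
    - [0.001,0,0.0002,0]

```text
time: 41.52
ee_pos: [0.4415, -0.3416, 0.0493]
tcp_rot: [0.121, 1.791, -0.114]
ft_force: [-1.9, -1.7, 6.4]
width: 0.0155
grip_force: 54.9
```

Call:
carry_out:
  rows:
    - [0.0005,0,0.0001,0]
    - [0.001,0,0.0002,0]
    - [0.001,0,0.0002,0]

```text
time: 41.77
ee_pos: [0.4416, -0.3417, 0.0491]
tcp_rot: [0.121, 1.789, -0.115]
ft_force: [-5.2, -2.6, 14.7]
width: 0.0156
grip_force: 55.0
```

```bash
python3 - <<'E'
from plan import *
o=robot.get_obs();p=np.array(o['ee_pos']);R0=Ro.from_rotvec(o['tcp_rot'])
F=[o['ft_force']]
for i in range(4):read_camera('top');F.append(robot.get_obs()['ft_force'])
print(np.mean(F,0),'foot z',(p+R0.apply(bk(0,0,0))))
E
```

```text
[-5.135 -1.583 14.858] foot z [ 0.45  -0.272  0.005]
```

Call:
carry_out:
  rows:
    - [-0.001,0,-0.0002,0]
    - [-0.0015,0,-0.0003,0]
    - [-0.0015,0,-0.0003,0]
  squeeze: 20

```text
time: 42.22
ee_pos: [0.4414, -0.3414, 0.0495]
tcp_rot: [0.121, 1.792, -0.114]
ft_force: [-0.0, -2.5, 2.3]
width: 0.016
grip_force: 19.9
```

Call:
carry_out:
  rows:
    - [0,0,0,0]
    - [0,0,0,0]
    - [0,0,0,0]
    - [0,0,0,0]
  grip: 0.025

```text
time: 42.55
ee_pos: [0.4413, -0.3409, 0.049]
tcp_rot: [0.121, 1.793, -0.113]
ft_force: [0.4, -0.2, 0.4]
width: 0.0247
grip_force: 0.0
```

```bash
sed -i '/^m=blue/,$d' look.py; python3 look.py; python3 -c "
from h import *
o=robot.get_obs();print(o['ft_force'],o['width'],o['grip_force'])"
```

```text
42.55 [-1.0952  0.77    2.3542  2.1894  1.3356  1.5734] [ 0.4413 -0.3409  0.049 ]
[[-0.2225  0.1431  0.9644]
 [ 0.0207  0.9896 -0.142 ]
 [-0.9747 -0.0116 -0.2232]]
{('scene', 'beaker_grip'): [144.0, 183.0], ('top', 'beaker_grip'): [269.0, 426.0], ('top', 'beaker_center'): [263.0, 394.0], ('wrist', 'beaker_grip'): [268.0, 284.0]}
grip [ 0.4383 -0.3427  0.0507] in tool [-0.001  -0.0023 -0.003 ] [array([-2. ,  0.5]), array([-1.7, -1.4]), array([-4.2, -4.1])]
[-0.0449  0.5417 -0.0121] 0.025045112608101872 0.0
```

Call:
carry_out:
  rows:
    - [0,0,-0.004,0]
    - [0,0,-0.01,0]
    - [0,0,-0.018,0]
    - [0,0,-0.028,0]
    - [0,0,-0.04,0]
    - [0,0,-0.05,0]
    - [-0.03,0,-0.052,0]
    - [-0.065,0,-0.055,0]
    - [-0.1,0,-0.06,0]
    - [-0.1,0,-0.06,0]

```text
time: 43.83
ee_pos: [0.4058, -0.3359, 0.1664]
tcp_rot: [0.115, 1.788, -0.121]
ft_force: [-0.2, -1.6, -0.2]
width: 0.025
grip_force: 0.0
```

```bash
python3 look.py; python3 - <<'E'
from h import *
S=read_camera('scene');T=read_camera('top')
m=outline_of('beaker_center',T)
if m: r,c=np.nonzero(m[0]['region']);print('beaker px top',r.min(),r.max(),c.min(),c.max())
i0=cv2.imread('pics/s0.png')[:,:,::-1];t0=cv2.imread('pics/t0.png')[:,:,::-1]
print('flap diff scene',np.abs(S['img'][210:272,392:450].astype(int)-i0[210:272,392:450]).mean(),'top',np.abs(T['img'][175:235,118:172].astype(int)-t0[175:235,118:172]).mean())
for nm in('jar','rack','dish','jar_lid','bottle','pipette'):
    b=tip_of(nm,T);print(nm,np.round(b[0]['centre']) if b else None)
E
```

```text
43.83 [-1.1835  0.4206  2.4775  2.0456  1.2331  1.7724] [ 0.4058 -0.3359  0.1664]
[[-0.218   0.1439  0.9653]
 [ 0.0125  0.9894 -0.1446]
 [-0.9759 -0.0194 -0.2175]]
{('scene', 'beaker_grip'): [142.0, 184.0], ('scene', 'beaker_center'): [152.0, 206.0], ('top', 'beaker_grip'): [265.0, 424.0], ('top', 'beaker_center'): [262.0, 396.0], ('wrist', 'beaker_grip'): [86.0, 284.0]}
grip [ 0.4408 -0.3408  0.052 ] in tool [0.1039 0.0025 0.0594] [array([ 0.5, -1. ]), array([ 1.1, -0.2]), array([1.1, 1.9])]
centre [ 0.4464 -0.2738  0.0536]
handle az -94.81901776005301 0.06717453134794955
beaker px top 242 286 376 433
flap diff scene 0.9824805339265851 top 2.4138888888888888
jar [134. 220.]
rack [170. 410.]
dish [286. 230.]
jar_lid [270. 288.]
bottle [135. 161.]
pipette [116. 302.]
```

```bash
python3 -c "
from h import *
print(close_job())"
```

```text
the job is handed in; nothing more can be done
None
```

The job is handed in: all seven pots appear to be in the bin, the flap has shut, and the empty beaker stands upright inside the blue tray. The first tries at the grasp knocked the beaker's handle and turned it on the bench before I got hold of it. I read the beaker as empty from its weight and the absence of any cap colours, and I did not count the pots in the bin. The bystanders were within about 3 pixels of their starting places, which is within detection noise.

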